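# Put the juglets away in the finds case

## Task

Pull the bonnet of the finds case all the way down by its bar, then stand every terracotta juglet from the table upright in a cell of its own in the case, lowering each one gently to the floor of its cell without dropping or knocking it. When all are in, push the bonnet back up until it is fully closed, and leave the sherds, bottles, brush and notebook where they are.

Things in the scene. Friction and masses are not known exactly. Their poses are not given: they have to be found in the camera images.
- case: Grey steel finds case fixed on the table, 235 mm deep, 272 wide. Origin: middle of its front bottom edge, on the table; x runs front to back, y along its width, z up; its front faces roughly the robot's left. No roof of its own: back wall 178 mm high at x = 0.225 to 0.235, side walls 110 mm high, 10 mm thick. With the bonnet down the cells are open from above.
- bonnet (a joint): Bonnet of the case: front door and sloping clear top in one piece, 256 mm wide, hinged along the bottom front edge. 0 = closed, the clear top's rear edge over the back wall; grows as it is pulled forward and down; 1.9 rad = fully open at its stop, leaning forward. The hinge is stiff and stays where it is left: about 2 to 5 N at the bar moves it.
- case_hinge (a point): Middle of the bonnet's hinge axis, at (-0.006, 0, 0.040) in the case frame; the axis runs along the case's y. Opening carries the bar up and over towards the case's -x.
- bonnet_bar (a point): Middle of the bonnet's dark round pull bar: 12 mm thick, 150 long, parallel to the hinge, on two posts 45 mm above the bonnet's upper edge. Closed it lies 0.236 m behind (case +x) and 0.194 m above the hinge axis; it swings at 0.3055 m radius; fully open it is 0.26 m in front of the hinge and 0.20 m above the table. Pinched from above, across the bar, it turns in the grip.
- cell0 (a point): Centre of the floor (10 mm above the table) of a square open-topped plywood cell in the case, front row, place 1 of 3 along the case's y. 78 x 80 mm inside; walls 52 mm high above this floor, 4 mm thick. Axes as the case's.
- cell1 (a point): Centre of the floor (10 mm above the table) of a square open-topped plywood cell in the case, front row, place 2 of 3 along the case's y. 78 x 80 mm inside; walls 52 mm high above this floor, 4 mm thick. Axes as the case's.
- cell2 (a point): Centre of the floor (10 mm above the table) of a square open-topped plywood cell in the case, front row, place 3 of 3 along the case's y. 78 x 80 mm inside; walls 52 mm high above this floor, 4 mm thick. Axes as the case's.
- cell3 (a point): Centre of the floor (10 mm above the table) of a square open-topped plywood cell in the case, back row, place 1 of 3 along the case's y. 78 x 80 mm inside; walls 52 mm high above this floor, 4 mm thick. Axes as the case's.
- cell4 (a point): Centre of the floor (10 mm above the table) of a square open-topped plywood cell in the case, back row, place 2 of 3 along the case's y. 78 x 80 mm inside; walls 52 mm high above this floor, 4 mm thick. Axes as the case's.
- cell5 (a point): Centre of the floor (10 mm above the table) of a square open-topped plywood cell in the case, back row, place 3 of 3 along the case's y. 78 x 80 mm inside; walls 52 mm high above this floor, 4 mm thick. Axes as the case's.
- jar0: Terracotta juglet (squat round jug with a tall neck), 97 mm tall, body 64 mm across at its widest (12 to 26 mm up), narrowing to a neck 29 mm across from 48 to 90 mm up, with a lip 35 mm across on top; flat foot 54 mm across, most of the weight low. 0.11 to 0.21 kg. Origin: centre of the foot's underside, z up. Stands at the robot's left; None if absent.
- jar1: Terracotta juglet (squat round jug with a tall neck), 97 mm tall, body 64 mm across at its widest (12 to 26 mm up), narrowing to a neck 29 mm across from 48 to 90 mm up, with a lip 35 mm across on top; flat foot 54 mm across, most of the weight low. 0.11 to 0.21 kg. Origin: centre of the foot's underside, z up. Stands at the robot's left; None if absent.
- jar2: Terracotta juglet (squat round jug with a tall neck), 97 mm tall, body 64 mm across at its widest (12 to 26 mm up), narrowing to a neck 29 mm across from 48 to 90 mm up, with a lip 35 mm across on top; flat foot 54 mm across, most of the weight low. 0.11 to 0.21 kg. Origin: centre of the foot's underside, z up. Stands at the robot's left; None if absent.
- jar3: Terracotta juglet (squat round jug with a tall neck), 97 mm tall, body 64 mm across at its widest (12 to 26 mm up), narrowing to a neck 29 mm across from 48 to 90 mm up, with a lip 35 mm across on top; flat foot 54 mm across, most of the weight low. 0.11 to 0.21 kg. Origin: centre of the foot's underside, z up. Stands at the robot's left; None if absent.
- jar4: Terracotta juglet (squat round jug with a tall neck), 97 mm tall, body 64 mm across at its widest (12 to 26 mm up), narrowing to a neck 29 mm across from 48 to 90 mm up, with a lip 35 mm across on top; flat foot 54 mm across, most of the weight low. 0.11 to 0.21 kg. Origin: centre of the foot's underside, z up. Stands at the robot's left; None if absent.
- sherd_a: Bystander: flat potsherd about 50 x 46 mm, 10 mm thick, lying among the juglets. Origin: centre of its underside.
- sherd_b: Bystander: flat potsherd about 50 x 46 mm, 10 mm thick, lying among the juglets. Origin: centre of its underside.
- bottle0: Bystander: amber glass bottle 200 mm tall, 60 mm across, standing on the far side of the table. Origin: centre of its underside.
- bottle1: Bystander: amber glass bottle 200 mm tall, 60 mm across, standing on the far side of the table. Origin: centre of its underside.
- bottle2: Bystander: amber glass bottle 200 mm tall, 60 mm across, standing on the far side of the table. Origin: centre of its underside.
- brush: Bystander: hand brush about 190 mm long, lying at the left. Origin near its middle, underside.
- notebook: Bystander: brown closed notebook 150 x 210 x 18 mm at the right. Origin: centre of its underside.
Things that resemble listed ones, but are neither listed nor needed, are in the scene too. Leave any blue, purple or yellow look-alike of the jar1 alone.

How it is judged:
By the outcome, as a careful person would: the job done as asked, in the order asked, and still so for the second after the job is handed in, with the robot touching nothing.
Of jar0, jar1, jar2, jar3, jar4 only 3 to 5 are there at a start; the rules pass over those that are not, and their reading is None.
At some moment in a run one of jar0, jar1, jar2, jar3, jar4 may be knocked a few centimetres aside while the robot is not near it.
It also fails if it takes over 210 s, if anything falls off the work surface, if the arm or the gripper's body presses on something with over 40 N, if the wrist force passes 120 N, or if a joint passes its speed limit or range.

## Robot

A 6-joint arm with a two-finger parallel gripper is mounted at the origin on the work surface. World frame = base frame: x ahead of the robot, y to its left, z up, the work surface at z = 0. Lengths are in m, angles in rad, forces in N, time in s.
With the tool pointing down it reaches from about 0.3 to 0.775 m from the base axis. Payload 14.6 kg.
Tool frame: the origin (TCP) lies at the very end of the fingers, on their centre line; the grasp point (between the pads) lies 19 mm behind it; z points along the fingers, y is the line along which they close (so a half turn about z gives the same grasp; the last joint's range is limited). The gripper opens to 94 mm and grips with 3 to 60 N. Pads are 16 mm wide; open, the fingers measure 119 mm over their backs; the gripper's body (75 mm by 177 mm) begins 78 mm behind the grasp point.
Start: joints at [-1.29, 0.3, 1.521, -0, 1.321, -0.067], TCP at [0.187, -0.517, 0.205] pointing down, gripper open.
Joint ranges: [-3.03, 3.03], [-0.79, 2.21], [0.23, 2.52], [-1.04, 4.18], [0, 3.07], [-2.55, 2.55]. Speed limits (rad/s): [2.22, 2.22, 2.57, 3.14, 3.14, 3.14].

## Interface

Orientations are given as [roll, pitch, yaw] about the fixed x, y, z axes, in that order (R = Rz(yaw) Ry(pitch) Rx(roll)).
In Python, from station import ctrl gives the robot as it stands. The module is installed in compiled form; this text tells all that it offers.
- The arm moves only by the tool step_arm, never from a script. Its argument "deltas" is a list of rows, each an object with "dp": the shift along the tool's x, y, z scaled (see below), a list of three; "twist": the turn about the tool's z scaled (see below). In form: [{"dp": [tx, ty, tz], "twist": twist}, ...]. A call has 1 to 12 rows; each row shifts and turns the commanded pose from where the row before left it, along the tool's axes as they then stand; what a row does not reach is not made up. The controller multiplies each number of a shift by 0.04 m and each number of a turn by 4 degrees. A row lasts 1/10 s, in which the tool goes at most 50 mm and 8.59 degrees, less where a joint would pass 70% of its speed; a pose out of reach is approached as far as the arm can. A call with a number of a shift or a turn outside -1 to 1 is refused whole. A call with a gripper value outside its range is refused whole. "gripper" is the opening, from -1 (shut) to 1 (fully open), set as the call begins (left out, the last holds). The fingers move at their own pace and stop on an object; "squeeze" is the grip in N (left out, the last holds). Time passes only in rows, so rows that do not move let the fingers close. It gives the time, the measured TCP pose, the force, the opening and the grip force at its end, in the units of the state.
- ctrl.get_obs(): the state, without advancing time (a new reading comes with each control period).
- ctrl.camera(name): name is "scene" or "top" or "wrist"; returns (picture, depth): 420x560x3 uint8, red, green, blue; 420x560 float32, m along the optical axis (not along the pixel's ray), 0 where there is no reading.
- ctrl.get_calibration(name): a dict with "fx", "fy", "cx", "cy" (pixels), "world_to_cam" (4x4, takes a point from world to camera coordinates); the wrist camera has in their place "hand_eye" (4x4, takes a point from camera to tool coordinates, whose origin is the TCP and whose axes are the flange's). Camera axes: x right, y down, z forward; pixel columns grow to the right and rows downward; lengths in m; the calibration is good to about 2 mm. A picture is of the moment at which its call begins: read the wrist's pose just before it. get_calibration takes no time and is no camera call.
- ctrl.hand_in(): hands the job in; it is judged then, once.
Trained networks look in the newest picture that a camera, given by its name, has taken for a name from the list of things; names that differ only in an ending like _2 or _b are one class to them, and where a whole thing is asked for, a point or a joint stands for the part that bears it (a point fixed in the world has none). Each returns a list of dicts, best first, with "conf" (0 to 1); they miss things now and then, are a little off and sometimes report something else, mostly with a low value. They report only what shows in the picture. A call takes as long as a camera call. They do not tell look-alikes from the thing itself.
- ctrl.spot_in(camera, label): "rect" ([left, top, right, bottom] as shares, 0 to 1, of the picture: columns of its width, rows of its height, round what is visible of it).
- ctrl.cut_out(camera, label): "pixels" (420x560 bool, what is visible of it) and "rect" ([left, top, right, bottom] as shares, 0 to 1, of the picture: columns of its width, rows of its height, round what is visible of it).
The state is a dict: "time_s": time; "qpos": joint angles; "joint_vel": joint speeds; "tau": joint torques, N m; "ee_pos": TCP position; "eef_rot": TCP orientation; "force": force on the tool from outside, world axes, zero at the start; "moment": the same for the moment, N m; "grip_width": finger opening in m; "grip_force": force on a finger pad.
Only numpy, scipy, OpenCV 4.12 (cv2) and the standard library are available. Lean on these libraries where they do the work, as an engineer would, in place of code of your own. Each camera call takes 0.05 s, during which the arm holds its last target. There are 200 camera calls.

## Working session

There is one attempt and no reset: what is moved stays moved. The work goes in short steps, Python scripts to look and compute and a tool call to move; the robot and the scene stay as the last step left them, time stands still between calls to the robot, and variables do not carry over. Pictures are saved under pics/ and viewed, at most 14 in all, crops included, and the job is handed in when it is done.

Besides the shell and the picture viewer there is one more tool, called after ">>>" as name([rows], argument=value, ...), one row to a line, values as JSON. step_arm: Moves the arm, as the interface text tells. Its arguments: {"type":"object","properties":{"deltas":{"type":"array"},"gripper":{"type":"number"},"squeeze":{"type":"number"}},"required":["deltas"]}

```bash
mkdir -p pics; cat > h.py <<'E'
import numpy as np, cv2
from station import ctrl
def shot(n,f=None):
    im,d=ctrl.camera(n)
    if f: cv2.imwrite('pics/'+f,im[:,:,::-1])
    return im,d
def cloud(n,d,obs=None):
    c=ctrl.get_calibration(n); v,u=np.mgrid[0:420,0:560]
    P=np.stack([(u-c['cx'])/c['fx']*d,(v-c['cy'])/c['fy']*d,d],-1)
    if n=='wrist':
        from scipy.spatial.transform import Rotation as R
        T=np.array(c['hand_eye']); P=P@T[:3,:3].T+T[:3,3]
        return P@R.from_euler('xyz',obs['eef_rot']).as_matrix().T+obs['ee_pos']
    T=np.linalg.inv(np.array(c['world_to_cam'])); return P@T[:3,:3].T+T[:3,3]
E
python3 - <<'E'
from h import *
o=ctrl.get_obs(); print({k:np.round(v,3) for k,v in o.items()})
ims=[]
for n in ('scene','top'):
    im,d=shot(n,n+'0.png'); P=cloud(n,d)
    print(n,np.round(np.linalg.inv(np.array(ctrl.get_calibration(n)['world_to_cam']))[:3,3],2))
    for l in ('jar0','case','bonnet','bonnet_bar','cell0','sherd_a','brush'):
        for r in ctrl.cut_out(n,l):
            m=r['pixels']&(d>0)
            if m.sum()<5: continue
            q=P[m]; print(l,round(r['conf'],2),np.round(np.array(r['rect'])*[560,420,560,420]),np.round(np.median(q,0),3),np.round(q.min(0),3),np.round(q.max(0),3), im[m].mean(0).round())
E
```

```text
{'time_s': np.float64(0.0), 'qpos': array([-1.29 ,  0.3  ,  1.522, -0.   ,  1.321, -0.067]), 'joint_vel': array([-0.001, -0.001, -0.   , -0.001, -0.   , -0.001]), 'tau': array([-2.0000e-03, -5.3181e+01, -3.5274e+01,  7.1000e-02,  2.4000e-02,
       -0.0000e+00]), 'ee_pos': array([ 0.187, -0.517,  0.205]), 'eef_rot': array([-3.141, -0.   ,  0.348]), 'force': array([ 1.006,  0.161, -0.163]), 'moment': array([ 0.022, -0.006,  0.01 ]), 'grip_force': np.float64(0.0), 'grip_width': np.float64(0.094)}
scene [0.93 0.01 1.49]
jar0 0.93 [341. 180. 361. 200.] [0.417 0.25  0.044] [ 0.381  0.223 -0.004] [0.438 0.288 0.105] [95. 55. 38.]
jar0 0.92 [346. 107. 368. 133.] [0.188 0.294 0.044] [0.152 0.268 0.001] [0.21  0.326 0.104] [60. 36. 68.]
jar0 0.9 [340. 239. 362. 263.] [0.601 0.23  0.045] [0.565 0.206 0.003] [0.625 0.263 0.106] [98. 56. 38.]
jar0 0.83 [400. 200. 425. 222.] [0.481 0.422 0.044] [ 0.43   0.397 -0.005] [0.506 0.456 0.102] [95. 55. 38.]
jar0 0.78 [339. 135. 360. 166.] [0.291 0.266 0.044] [ 0.235  0.24  -0.003] [0.314 0.307 0.104] [112.  92.  20.]
jar0 0.64 [374. 238. 397. 260.] [0.5
[... 2560 characters left out ...]
.  97.]
bonnet_bar 0.95 [306. 131. 421. 243.] [ 0.512 -0.199  0.187] [ 0.354 -0.364 -0.005] [ 0.728 -0.05   0.303] [102. 100.  97.]
cell0 0.93 [308. 128. 429. 244.] [ 0.514 -0.211  0.18 ] [ 0.358 -0.438 -0.005] [ 0.728 -0.05   0.303] [98. 96. 94.]
cell0 0.65 [198. 218. 220. 241.] [0.402 0.247 0.043] [ 0.369  0.222 -0.006] [0.435 0.294 0.103] [104.  67.  49.]
sherd_a 0.58 [176. 195. 196. 216.] [0.479 0.326 0.009] [ 0.451  0.297 -0.005] [0.512 0.359 0.018] [114.  83.  69.]
sherd_a 0.46 [207. 197. 226. 210.] [0.485 0.235 0.01 ] [0.46  0.212 0.001] [0.508 0.262 0.017] [131.  79.  54.]
brush 0.59 [104. 247. 164. 263.] [0.332 0.504 0.018] [ 0.309  0.388 -0.002] [0.351 0.58  0.03 ] [100.  91.  82.]
```

View images.

```bash
python3 - <<'E'
import cv2,numpy as np
a=cv2.imread('pics/scene0.png')[90:310,100:460]; b=cv2.imread('pics/top0.png')[110:330,90:450]
cv2.imwrite('pics/v1.png',cv2.resize(a,None,fx=2.2,fy=2.2,interpolation=cv2.INTER_CUBIC))
cv2.imwrite('pics/v2.png',cv2.resize(b,None,fx=2.2,fy=2.2,interpolation=cv2.INTER_CUBIC))
E
```

```text
(no output)
```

View pics/v1.png

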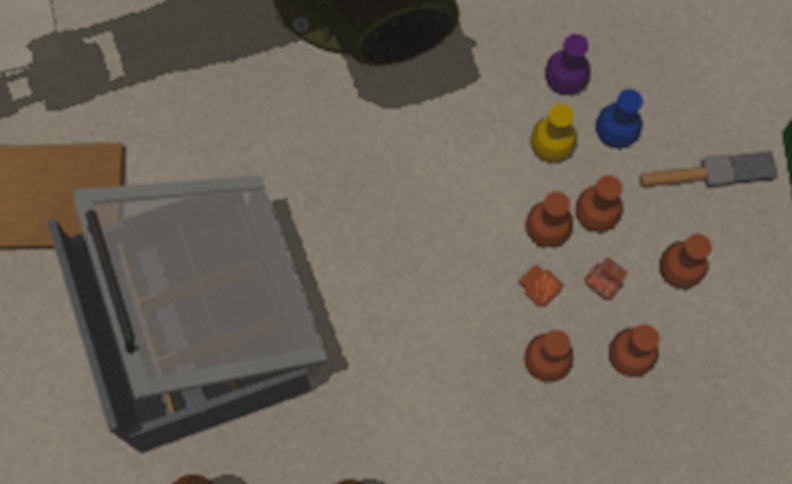

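View pics/v2.png

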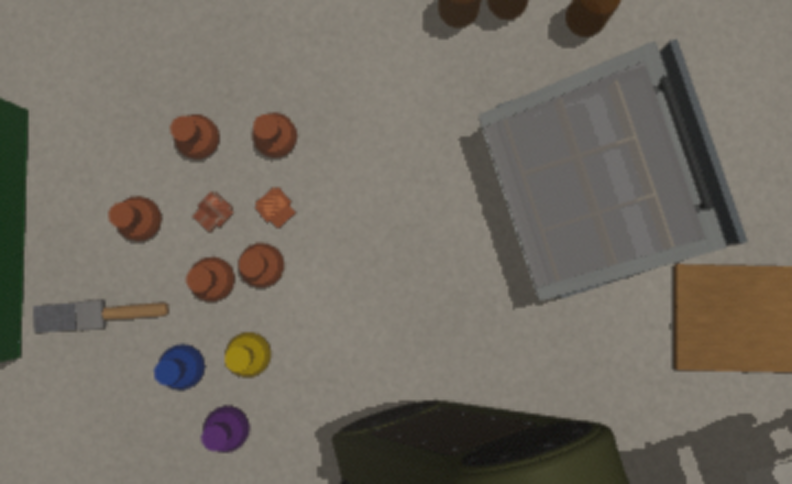

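```bash
cat > jars.py <<'E'
from h import *
def jars(n,verbose=True):
    im,d=shot(n); P=cloud(n,d); z=P[...,2]
    m=((z>0.088)&(z<0.112)&(P[...,1]>0.15)&(P[...,0]>0.1)&(P[...,0]<.75)&(P[...,1]<.65)).astype(np.uint8)
    k,lab,st,_=cv2.connectedComponentsWithStats(m)
    out=[]
    for i in range(1,k):
        if st[i,4]<15: continue
        q=P[lab==i]; q=q[q[:,2]>np.percentile(q[:,2],90)-0.006]
        (cx,cy),r=cv2.minEnclosingCircle(q[:,:2].astype(np.float32))
        c=im[lab==i].mean(0)
        out.append((cx,cy)); print(n,np.round([cx,cy,r],4),q.mean(0).round(4),len(q),c.round(),'TERRA' if c[0]>1.3*c[1] and c[0]>1.3*c[2] else '')
    return out
if __name__=='__main__':
    jars('scene'); jars('top')
E
python3 jars.py; python3 - <<'E'
from h import *
for n in('scene','top'):
    im,d=shot(n);P=cloud(n,d);x,y,z=np.moveaxis(P,-1,0)
    R=(y<0.02)&(x>.25)&(x<.75)&(y>-.5)
    # back wall top
    m=R&(z>.172)&(z<.184)&(im.max(-1)<80); mm=cv2.morphologyEx(m.astype(np.uint8),cv2.MORPH_OPEN,np.ones((2,2)))
    k,lab,st,_=cv2.connectedComponentsWithStats(mm)
    for i in range(1,k):
        if st[i,4]<25: continue
        q=P[lab==i]; r=cv2.minAreaRect(q[:,:2].astype(np.float32)); print(n,'bw',len(q),np.round(r[0],4),np.round(r[1],4),round(r[2],2),q.mean(0).round(3),cv2.boxPoints(r).round(3).tolist())
    m=R&(z>.1)&(z<.118);k,lab,st,_=cv2.connectedComponentsWithStats(m.astype(np.uint8))
    for i in range(1,k):
        if st[i,4]<25: continue
        q=P[lab==i]; r=cv2.minAreaRect(q[:,:2].astype(np.float32)); print(n,'sw',len(q),np.round(r[0],4),np.round(r[1],4),round(r[2],2),cv2.boxPoints(r).round(3).tolist())
    # bar: dark & high
    m=R&(z>.2)&(im.max(-1)<70);q=P[m];
    if len(q)>5: r=cv2.minAreaRect(q[:,:2].astype(np.float32));print(n,'bar',len(q),np.round(r[0],4),np.round(r[1],4),round(r[2],2),q.mean(0).round(4),q.min(0).round(3),q.max(0).round(3))
    # clear top plane points
    m=R&(z>.185)&(im.max(-1)>70); q=P[m]; c,*_=np.linalg.lstsq(np.c_[q[:,:2],np.ones(len(q))],q[:,2],rcond=None); print('plane',c.round(3),len(q))
E
```

```text
scene [0.1776 0.2982 0.0181] [0.1776 0.2996 0.0977] 80 [72. 41. 83.] 
scene [0.2628 0.3637 0.0182] [0.2637 0.3656 0.0982] 70 [ 39.  55. 102.] 
scene [0.4577 0.6234 0.1771] [0.4796 0.6023 0.1078] 181 [22. 46. 24.] 
scene [0.2772 0.6297 0.0203] [0.2774 0.631  0.106 ] 18 [24. 46. 25.] 
scene [0.2805 0.2701 0.018 ] [0.2806 0.2708 0.098 ] 79 [138. 113.  13.] 
scene [0.3342 0.6372 0.0324] [0.3421 0.6393 0.0958] 70 [94. 86. 78.] 
scene [0.3863 0.3242 0.0176] [0.3869 0.3236 0.0974] 89 [111.  62.  41.] TERRA
scene [0.4066 0.2537 0.0173] [0.4065 0.2543 0.098 ] 84 [111.  63.  41.] TERRA
scene [0.4729 0.4302 0.0176] [0.473  0.4296 0.0979] 92 [111.  63.  42.] TERRA
scene [0.5059 0.6277 0.0319] [0.5009 0.6326 0.0908] 70 [115.  60.  35.] TERRA
scene [0.5903 0.3488 0.0179] [0.5907 0.3486 0.0986] 80 [113.  63.  42.] TERRA
scene [0.592  0.2366 0.0178] [0.5931 0.2366 0.0975] 99 [111.  62.  41.] TERRA
top [0.4504 0.6009 0.1791] [0.4439 0.6003 0.1076] 158 [28. 51. 28.] 
top [0.6249 0.6297 0.0173] [0.6248 0.6294 0.1043] 9 [29. 47. 29.] 
top [0.5863 0.349  0.0174] [0.5865 0.3491 0.0977] 96 [118.  71.  50.]
[... 2152 characters left out ...]
 [0.7490000128746033, -0.18700000643730164], [0.7400000095367432, -0.1850000023841858]]
top sw 255 [ 0.4858 -0.0941] [0.2448 0.0151] 17.75 [[0.367000013589859, -0.12399999797344208], [0.3720000088214874, -0.13899999856948853], [0.6050000190734863, -0.06400000303983688], [0.6000000238418579, -0.05000000074505806]]
top sw 31 [ 0.3698 -0.1909] [0.0037 0.0671] 18.15 [[0.3580000102519989, -0.1599999964237213], [0.3790000081062317, -0.22300000488758087], [0.38199999928474426, -0.22200000286102295], [0.3610000014305115, -0.15800000727176666]]
top bar 1469 [ 0.4002 -0.1922] [0.1238 0.4286] 58.43 [ 0.3165 -0.1165  0.5575] [ 0.25  -0.304  0.247] [ 0.613 -0.027  0.693]
plane [ 0.058 -0.325  0.109] 4033
```

```bash
python3 - <<'E'
from h import *
xc=np.array([.303,-.953]);yc=np.array([.953,.303]);o=np.array([.487,-.098])
for n in('scene','top'):
    im,d=shot(n);P=cloud(n,d);
    X=(P[...,:2]-o)@xc;Y=(P[...,:2]-o)@yc;Z=P[...,2]
    R=(X>-.05)&(X<.3)&(abs(Y)<.16)&(Z>.02)&(Z<.33)
    m=R&(im.max(-1)<60)&(Z>.2);q=np.c_[X[m],Y[m],Z[m]]
    print(n,'bar',len(q),q.mean(0).round(4),q.min(0).round(3),q.max(0).round(3),np.median(q,0).round(3))
    print(' X profile |Y|<.05: maxZ/medianZ'); 
    for a in np.arange(-.03,.27,.015):
        s=R&(abs(Y)<.05)&(X>=a)&(X<a+.015)
        if s.sum()>2: print(round(a+.0075,4),s.sum(),np.percentile(Z[s],[5,25,50,75,95]).round(3))
    # y extents at side walls
    for lo,hi in((.1,.118),):
        s=R&(Z>lo)&(Z<hi); print('Y pct',np.percentile(Y[s],[1,5,50,95,99]).round(4),'X',np.percentile(X[s],[1,99]).round(4))
    s=R&(Z>.17)&(Z<.184)&(X>.21); print('bw X',np.percentile(X[s],[2,50,98]).round(4),'Y',np.percentile(Y[s],[1,99]).round(4),s.sum())
E
```

```text
scene bar 299 [0.1861 0.0115 0.2909] [ 0.123 -0.081  0.201] [0.202 0.129 0.304] [0.187 0.01  0.296]
 X profile |Y|<.05: maxZ/medianZ
-0.0075 131 [0.108 0.113 0.116 0.119 0.122]
0.0075 190 [0.118 0.121 0.124 0.127 0.131]
0.0225 190 [0.127 0.131 0.134 0.136 0.141]
0.0375 193 [0.137 0.14  0.143 0.146 0.151]
0.0525 198 [0.147 0.15  0.153 0.156 0.16 ]
0.0675 206 [0.156 0.16  0.163 0.165 0.17 ]
0.0825 207 [0.165 0.17  0.172 0.175 0.179]
0.0975 214 [0.175 0.179 0.182 0.185 0.189]
0.1125 220 [0.185 0.188 0.191 0.194 0.198]
0.1275 223 [0.195 0.198 0.201 0.203 0.207]
0.1425 232 [0.205 0.208 0.211 0.214 0.217]
0.1575 234 [0.214 0.218 0.22  0.223 0.227]
0.1725 242 [0.224 0.227 0.23  0.233 0.236]
0.1875 320 [0.234 0.239 0.294 0.297 0.3  ]
0.2025 114 [0.244 0.248 0.25  0.252 0.254]
0.2475 456 [0.033 0.082 0.137 0.176 0.181]
Y pct [-0.1351 -0.1269  0.1233  0.1337  0.1345] X [-0.0107  0.2453]
bw X [0.2436 0.2486 0.2543] Y [-0.1347  0.132 ] 435
top bar 287 [ 0.1852 -0.0055  0.2958] [ 0.179 -0.084  0.248] [0.192 0.073 0.303] [ 0.185 -0.006  0.297]
 X profile |Y|<.05: maxZ/medianZ
-0.0075 148 [0.109 0.112 0.116 0.119 0.122]
0.0075 193 [0.119 0.122 0.124 0.128 0.131]
0.0225 198 [0.129 0.132 0.135 0.137 0.141]
0.0375 199 [0.137 0.141 0.144 0.147 0.15 ]
0.0525 205 [0.148 0.151 0.153 0.156 0.16 ]
0.0675 213 [0.156 0.16  0.163 0.166 0.169]
0.0825 214 [0.167 0.17  0.173 0.175 0.179]
0.0975 221 [0.176 0.18  0.183 0.186 0.189]
0.1125 231 [0.186 0.189 0.192 0.195 0.199]
0.1275 226 [0.196 0.199 0.202 0.204 0.208]
0.1425 237 [0.206 0.209 0.212 0.215 0.217]
0.1575 245 [0.215 0.219 0.221 0.224 0.228]
0.1725 256 [0.224 0.228 0.231 0.234 0.239]
0.1875 419 [0.235 0.241 0.247 0.296 0.299]
0.2475 328 [0.133 0.15  0.168 0.178 0.181]
Y pct [-0.1414 -0.1407 -0.0295  0.105   0.124 ] X [-0.0118  0.1144]
bw X [0.2421 0.2473 0.2537] Y [-0.138   0.1278] 430
```

>>> step_arm([
  {"dp": [0, 0, -1], "twist": 0.55},
  {"dp": [0.25, 0, -1], "twist": 0},
  {"dp": [1, -0.6, -0.4], "twist": 0},
  {"dp": [1, -0.6, -0.4], "twist": 0},
  {"dp": [1, -0.6, -0.3], "twist": 0},
  {"dp": [1, -0.6, 0], "twist": 0},
  {"dp": [1, -0.6, 0], "twist": 0},
  {"dp": [1, 0, 0], "twist": 0},
  {"dp": [1, 0, 0], "twist": 0},
  {"dp": [1, 0, 0], "twist": 0},
  {"dp": [1, 0, 0], "twist": 0},
  {"dp": [1, 0, 0], "twist": 0},
], gripper=0.1)

```text
time_s: 2.3
ee_pos: [0.5429, -0.2771, 0.3295]
eef_rot: [3.141, -0.0, 0.31]
force: [-0.1, -0.3, 0.9]
grip_width: 0.0515
grip_force: 0.0
```

```bash
cat >> h.py <<'E'
O=np.array([.4896,-.1161]);PSI=np.radians(17.75)
xc=np.array([np.sin(PSI),-np.cos(PSI)]);yc=np.array([np.cos(PSI),np.sin(PSI)])
def tocase(p): p=np.asarray(p); return np.stack([(p[...,:2]-O)@xc,(p[...,:2]-O)@yc,p[...,2]],-1)
def where():
    o=ctrl.get_obs(); print('t',round(float(o['time_s']),2),'case',tocase(o['ee_pos']).round(4),'world',np.round(o['ee_pos'],4),'yaw',np.degrees(o['eef_rot']).round(2),'F',np.round(o['force'],1),'grip',round(float(o['grip_width']),4),round(float(o['grip_force']),1)); return o
E
python3 - <<'E'
from h import *
o=where(); im,d=shot('wrist','w1.png'); C=tocase(cloud('wrist',d,o))
m=(d>0)&(im.max(-1)<60)&(C[...,2]>.27)&(C[...,2]<.31)&(abs(C[...,1])<.12)
q=C[m];print(len(q),q.mean(0),np.median(q,0),q.min(0),q.max(0))
E
```

```text
t 2.3 case [0.1696 0.0017 0.3295] world [ 0.5429 -0.2771  0.3295] yaw [ 1.7999e+02 -1.0000e-02  1.7740e+01] F [-0.1 -0.3  0.9] grip 0.0515 0.0
1566 [0.16802213 0.00132943 0.29543815] [0.16757287 0.0005318  0.2963428 ] [ 0.16237177 -0.07630442  0.27002381] [0.17698744 0.07846332 0.29943956]
```

View pics/w1.png

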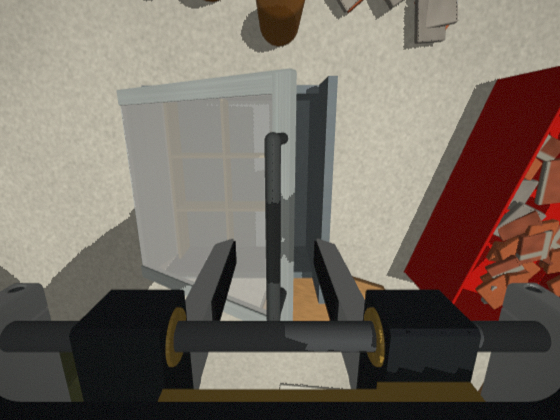

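>>> step_arm([
  {"dp": [0, -0.04, 0.7], "twist": 0},
  {"dp": [0, 0, 0.68], "twist": 0},
  {"dp": [0, 0, 0], "twist": 0},
])

```text
time_s: 2.65
ee_pos: [0.5401, -0.2758, 0.2707]
eef_rot: [-3.137, 0.004, 0.31]
force: [0.3, -1.0, 0.4]
grip_width: 0.0521
grip_force: 0.0
```

>>> step_arm([
  {"dp": [0, 0, 0], "twist": 0},
  {"dp": [0, 0, 0], "twist": 0},
  {"dp": [0, 0, 0], "twist": 0},
  {"dp": [0, 0, 0], "twist": 0},
  {"dp": [0, 0, 0], "twist": 0},
], gripper=-1, squeeze=15)

```text
time_s: 3.15
ee_pos: [0.541, -0.2765, 0.2747]
eef_rot: [3.141, -0.0, 0.309]
force: [0.7, -0.5, -0.5]
grip_width: 0.0151
grip_force: 0.0
```

```bash
python3 -c "
from h import *
where()"
```

```text
t 3.15 case [1.684e-01 1.000e-04 2.747e-01] world [ 0.541  -0.2765  0.2747] yaw [ 1.7997e+02 -3.0000e-02  1.7720e+01] F [ 0.7 -0.5 -0.5] grip 0.0151 0.0
```

```bash
python3 -c "
import numpy as np
t=np.radians(np.linspace(56.1,148.28,17)); x=.3055*np.cos(t)/.04; z=-.3055*np.sin(t)/.04
for k in range(16): print(k, round(x[k+1]-x[k],2), round(z[k+1]-z[k],2))
"
```

```text
0 -0.66 -0.4
1 -0.69 -0.33
2 -0.72 -0.26
3 -0.75 -0.18
4 -0.76 -0.11
5 -0.77 -0.03
6 -0.77 0.05
7 -0.76 0.12
8 -0.74 0.2
9 -0.72 0.27
10 -0.69 0.34
11 -0.65 0.41
12 -0.6 0.47
13 -0.55 0.53
14 -0.5 0.58
15 -0.44 0.63
```

>>> step_arm([
  {"dp": [0, 0, 0], "twist": 0},
  {"dp": [0, 0, 0], "twist": 0},
])

```text
time_s: 3.35
ee_pos: [0.541, -0.2764, 0.2745]
eef_rot: [3.141, -0.0, 0.309]
force: [-0.7, 0.8, 2.5]
grip_width: 0.0116
grip_force: 15.0
```

>>> step_arm([
  {"dp": [0, -0.33, -0.21], "twist": 0},
  {"dp": [0, -0.33, -0.19], "twist": 0},
  {"dp": [0, -0.69, -0.33], "twist": 0},
  {"dp": [0, -0.72, -0.26], "twist": 0},
  {"dp": [0, -0.75, -0.18], "twist": 0},
  {"dp": [0, -0.76, -0.11], "twist": 0},
])

```text
time_s: 3.95
ee_pos: [0.497, -0.1397, 0.3268]
eef_rot: [3.139, -0.001, 0.309]
force: [3.3, -2.1, 3.3]
grip_width: 0.0113
grip_force: 15.0
```

>>> step_arm([
  {"dp": [0, -0.77, -0.03], "twist": 0},
  {"dp": [0, -0.77, 0.05], "twist": 0},
  {"dp": [0, -0.76, 0.12], "twist": 0},
  {"dp": [0, -0.74, 0.2], "twist": 0},
  {"dp": [0, -0.72, 0.27], "twist": 0},
  {"dp": [0, -0.69, 0.34], "twist": 0},
])

```text
time_s: 4.55
ee_pos: [0.4426, 0.0305, 0.2879]
eef_rot: [3.141, -0.001, 0.309]
force: [4.7, -1.1, -0.0]
grip_width: 0.0113
grip_force: 15.0
```

```bash
python3 -c "
from h import *
o=where(); p=tocase(o['ee_pos'])+[.006,0,.019-.04]; print(np.hypot(p[0],p[2]),np.degrees(np.arctan2(p[2],p[0])))"
```

```text
t 4.55 case [-1.539e-01 -1.000e-04  2.879e-01] world [0.4426 0.0305 0.2879] yaw [ 1.7994e+02 -7.0000e-02  1.7730e+01] F [ 4.7 -1.1 -0. ] grip 0.0113 15.0
0.3051466049165205 118.99475940555827
```

>>> step_arm([
  {"dp": [0, -0.65, 0.41], "twist": 0},
  {"dp": [0, -0.6, 0.47], "twist": 0},
  {"dp": [0, -0.55, 0.53], "twist": 0},
  {"dp": [0, -0.25, 0.29], "twist": 0},
  {"dp": [0, -0.25, 0.29], "twist": 0},
  {"dp": [0, -0.22, 0.31], "twist": 0},
  {"dp": [0, -0.22, 0.32], "twist": 0},
  {"dp": [0, 0, 0], "twist": 0},
  {"dp": [0, 0, 0], "twist": 0},
])

```text
time_s: 5.45
ee_pos: [0.4091, 0.1348, 0.1822]
eef_rot: [-3.14, 0.001, 0.31]
force: [-4.7, 6.7, 2.2]
grip_width: 0.0114
grip_force: 15.0
```

```bash
python3 -c "
from h import *
o=where(); p=tocase(o['ee_pos'])+[.006,0,.019-.04]; print(np.hypot(p[0],p[2]),np.degrees(np.arctan2(p[2],p[0])))"
```

```text
t 5.45 case [-2.635e-01 -2.000e-04  1.822e-01] world [0.4091 0.1348 0.1822] yaw [-1.799e+02  7.000e-02  1.776e+01] F [-4.7  6.7  2.2] grip 0.0114 15.0
0.3038512333553818 147.94908126711914
```

>>> step_arm([
  {"dp": [0, -0.05, 0.09], "twist": 0},
  {"dp": [0, 0, 0], "twist": 0},
  {"dp": [0, -0.05, 0.09], "twist": 0},
  {"dp": [0, 0, 0], "twist": 0},
  {"dp": [0, 0, 0], "twist": 0},
])

```text
time_s: 5.95
ee_pos: [0.41, 0.137, 0.1768]
eef_rot: [3.139, -0.004, 0.309]
force: [4.1, -8.7, 12.1]
grip_width: 0.0116
grip_force: 15.0
```

```bash
python3 -c "
from h import *
o=where(); p=tocase(o['ee_pos'])+[.006,0,.019-.04]; print(np.hypot(p[0],p[2]),np.degrees(np.arctan2(p[2],p[0])))"
```

```text
t 5.95 case [-0.2653  0.0014  0.1768] world [0.41   0.137  0.1768] yaw [179.86  -0.22  17.71] F [ 4.1 -8.7 12.1] grip 0.0116 15.0
0.30251467530800535 149.00619188711983
```

>>> step_arm([
  {"dp": [0, 0, 0], "twist": 0},
  {"dp": [0, 0, 0], "twist": 0},
  {"dp": [0, 0, 0], "twist": 0},
], gripper=-0.4)

```text
time_s: 6.25
ee_pos: [0.4084, 0.1378, 0.1752]
eef_rot: [-3.141, 0.0, 0.309]
force: [0.3, 0.3, 0.9]
grip_width: 0.0275
grip_force: 0.0
```

>>> step_arm([
  {"dp": [0, 0, -0.5], "twist": 0},
  {"dp": [0, 0, -1], "twist": 0},
  {"dp": [0, 0, -1], "twist": -1},
  {"dp": [0, 0, -1], "twist": -1},
  {"dp": [0, -0.5, -0.5], "twist": -1},
  {"dp": [0, 0, 0], "twist": -1},
  {"dp": [0, 0, 0], "twist": -1},
  {"dp": [0, 0, 0], "twist": -1},
  {"dp": [0, 0, 0], "twist": -1},
  {"dp": [0, 0, 0], "twist": -1},
  {"dp": [0, 0, 0], "twist": -1},
  {"dp": [0, 0, 0], "twist": -1},
])

```text
time_s: 7.45
ee_pos: [0.3998, 0.1559, 0.3352]
eef_rot: [-3.141, 0.0, 1.011]
force: [-0.2, 0.1, -0.8]
grip_width: 0.028
grip_force: 0.0
```

>>> step_arm([
  {"dp": [0, 0, 0], "twist": -1},
  {"dp": [0, 0, 0], "twist": -1},
  {"dp": [0, 0, 0], "twist": -1},
  {"dp": [0, 0, 0], "twist": -1},
  {"dp": [0, 0, 0], "twist": -1},
  {"dp": [0, 0, 0], "twist": -1},
  {"dp": [0, 0, 0], "twist": -1},
  {"dp": [0, 0, 0], "twist": -1},
  {"dp": [0, 0, 0], "twist": -1},
  {"dp": [0, 0, 0], "twist": -1},
  {"dp": [0, 0, 0], "twist": -1},
  {"dp": [0, 0, 0], "twist": -1},
], gripper=0.3)

```text
time_s: 8.65
ee_pos: [0.3998, 0.1559, 0.3352]
eef_rot: [-3.141, -0.0, 1.848]
force: [-0.0, -0.3, 0.4]
grip_width: 0.0611
grip_force: 0.0
```

```bash
python3 jars.py | grep TERRA; python3 - <<'E'
from h import *
o=where()
W=[]
for n in('scene','top'):
    im,d=shot(n);C=tocase(cloud(n,d));v,u=np.where((C[...,2]>.045)&(C[...,2]<.26)&(C[...,0]>-.05)&(C[...,0]<.26)&(abs(C[...,1])<.17))
    W.append(cv2.resize(im[v.min()-60:v.min()+140,u.min()-60:u.min()+140,::-1],(400,400),interpolation=cv2.INTER_CUBIC))
    X,Y,Z=np.moveaxis(C,-1,0)
    m=(Z>.055)&(Z<.07)&(X>.0)&(X<.225)&(abs(Y)<.13)  # cell wall tops
    hx=np.histogram(X[m],np.arange(-.01,.235,.004)); print(n,'X',[(round(e+.002,3),int(c)) for c,e in zip(*hx) if c>12])
    hy=np.histogram(Y[m],np.arange(-.14,.144,.004)); print('Y',[(round(e+.002,3),int(c)) for c,e in zip(*hy) if c>8])
    m=(Z>.172)&(Z<.184)&(X>.2)&(X<.26)&(abs(Y)<.16); print('bw',np.percentile(X[m],[2,50,98]).round(4),np.percentile(Y[m],[1,99]).round(4))
    m=(Z>.104)&(Z<.115)&(X>.03)&(X<.2)&(abs(Y)>.1)&(abs(Y)<.16)
    for s in(-1,1): q=Y[m&(Y*s>0)]; print('side',s,len(q),np.percentile(q,[2,50,98]).round(4) if len(q) else '')
cv2.imwrite('pics/v3.png',np.hstack(W))
E
```

```text
scene [0.3871 0.3231 0.0177] [0.3863 0.3229 0.0982] 89 [115.  63.  41.] TERRA
scene [0.4077 0.254  0.0183] [0.4077 0.2532 0.0983] 78 [70. 42. 30.] TERRA
scene [0.4727 0.4309 0.0182] [0.4728 0.4292 0.0984] 87 [117.  67.  45.] TERRA
scene [0.4991 0.6324 0.0245] [0.4998 0.6324 0.0904] 55 [121.  63.  37.] TERRA
scene [0.5905 0.3486 0.0172] [0.5902 0.3485 0.098 ] 88 [118.  66.  44.] TERRA
scene [0.5921 0.2367 0.0176] [0.5926 0.2369 0.098 ] 95 [117.  65.  43.] TERRA
top [0.5869 0.3489 0.0175] [0.5861 0.3494 0.0979] 91 [121.  73.  51.] TERRA
top [0.5888 0.2367 0.0176] [0.5895 0.2374 0.0981] 83 [121.  72.  50.] TERRA
top [0.493  0.6384 0.0252] [0.4937 0.6347 0.0903] 70 [118.  67.  41.] TERRA
top [0.4679 0.43   0.0182] [0.4684 0.4305 0.0978] 98 [121.  73.  52.] TERRA
t 8.75 case [-0.2864 -0.0026  0.3352] world [0.3998 0.1558 0.3352] yaw [-1.7997e+02 -1.0000e-02  1.0580e+02] F [-0.6  0.2 -0.2] grip 0.061 0.0
scene X [(np.float64(0.008), 21), (np.float64(0.012), 93), (np.float64(0.092), 86), (np.float64(0.096), 49), (np.float64(0.172), 49), (np.float64(0.176), 99)]
Y [(np.float64(-0.126), 138),
[... 319 characters left out ...]
3 [0.1262 0.1319 0.1369]
top X [(np.float64(0.008), 65), (np.float64(0.012), 66), (np.float64(0.092), 125), (np.float64(0.096), 17), (np.float64(0.172), 95), (np.float64(0.176), 67), (np.float64(0.224), 34)]
Y [(np.float64(-0.13), 18), (np.float64(-0.062), 10), (np.float64(-0.046), 52), (np.float64(-0.042), 29), (np.float64(-0.026), 10), (np.float64(-0.014), 9), (np.float64(0.006), 9), (np.float64(0.034), 9), (np.float64(0.038), 61), (np.float64(0.042), 28), (np.float64(0.054), 9), (np.float64(0.066), 10), (np.float64(0.082), 9), (np.float64(0.086), 9), (np.float64(0.122), 52)]
bw [0.2243 0.2294 0.2355] [-0.136   0.1308]
side -1 200 [-0.1384 -0.1333 -0.1286]
side 1 201 [0.1232 0.1278 0.133 ]
```

View pics/v3.png

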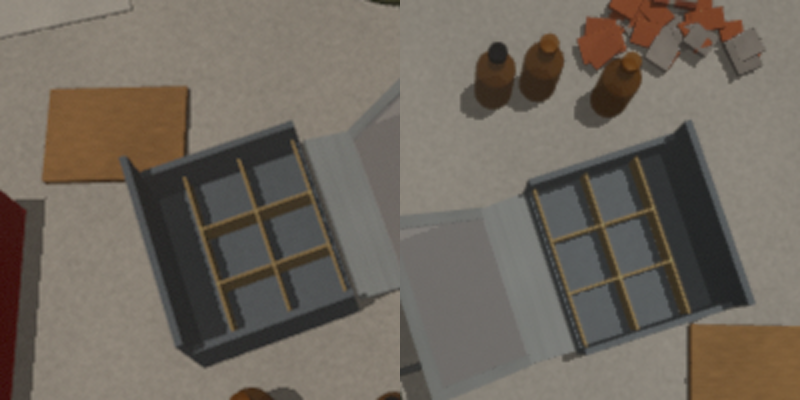

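>>> step_arm([
  {"dp": [0.8, 0.3, 0], "twist": -0.5},
  {"dp": [0.8, 0.3, 0], "twist": 0},
  {"dp": [0.7, 0.27, 0], "twist": 0},
  {"dp": [0, 0, 1], "twist": 0},
  {"dp": [0, 0, 1], "twist": 0},
  {"dp": [0, 0, 1], "twist": 0},
  {"dp": [0, 0, 0.8], "twist": 0},
  {"dp": [0, 0, 0], "twist": 0},
])

```text
time_s: 9.65
ee_pos: [0.4046, 0.2531, 0.18]
eef_rot: [-3.135, 0.001, 1.879]
force: [1.3, -0.7, 1.0]
grip_width: 0.0612
grip_force: 0.0
```

```bash
cat > look.py <<'E'
import sys
from h import *
# wrist look for lip under the tool; print offset in tool units
def lip(rad=.05):
    o=where(); im,d=shot('wrist'); P=cloud('wrist',d,o)
    m=(d>0)&(P[...,2]>.085)&(P[...,2]<.11)&(np.hypot(*(P[...,:2]-o['ee_pos'][:2]).transpose(2,0,1))<rad)
    k,lab,st,_=cv2.connectedComponentsWithStats(m.astype(np.uint8))
    for i in range(1,k):
        if st[i,4]<200: continue
        q=P[lab==i]; q=q[q[:,2]>np.percentile(q[:,2],90)-.005]; (cx,cy),r=cv2.minEnclosingCircle(q[:,:2].astype(np.float32))
        c=tocase([cx,cy,0]);e=tocase(o['ee_pos'])
        print('lip world',round(cx,4),round(cy,4),'r',round(r,4),'z',q[:,2].mean().round(4),im[lab==i].mean(0).round(),'case',c[:2].round(4),'move tool units x,y',((-(c[0]-e[0]))/.04).round(3),((c[1]-e[1])/.04).round(3))
lip()
E
python3 look.py; python3 - <<'E'
from h import *
for n,p in dict(A=(.5904,.2367),B=(.5886,.349),C=(.4705,.430),D=(.3852,.3237),E=(.4048,.2537)).items(): print(n,tocase([*p,0]).round(4))
E
```

```text
t 9.65 case [-0.3776  0.0316  0.18  ] world [0.4046 0.2531 0.18  ] yaw [-1.7962e+02  7.0000e-02  1.0764e+02] F [ 1.3 -0.7  1. ] grip 0.0612 0.0
lip world 0.4037 0.2537 r 0.0177 z 0.0972 [169.  93.  58.] case [-0.3784  0.0309] move tool units x,y 0.021 -0.017
A [-0.3053  0.2036  0.    ]
B [-0.4128  0.2361  0.    ]
C [-0.5259  0.1483  0.    ]
D [-0.4507  0.0346  0.    ]
E [-0.378  0.032  0.   ]
```

>>> step_arm([
  {"dp": [0.02, -0.02, 0.8], "twist": 0},
  {"dp": [0, 0, 0.8], "twist": 0},
  {"dp": [0, 0, 0.8], "twist": 0},
  {"dp": [0, 0, 0.5], "twist": 0},
  {"dp": [0, 0, 0.28], "twist": 0},
  {"dp": [0, 0, 0], "twist": 0},
])

```text
time_s: 10.3
ee_pos: [0.4056, 0.2547, 0.0567]
eef_rot: [3.141, -0.0, 1.88]
force: [-0.0, 1.0, 0.4]
grip_width: 0.0615
grip_force: 0.0
```

>>> step_arm([
  {"dp": [0, 0, 0], "twist": 0},
  {"dp": [0, 0, 0], "twist": 0},
  {"dp": [0, 0, 0], "twist": 0},
  {"dp": [0, 0, 0], "twist": 0},
  {"dp": [0, 0, 0], "twist": 0},
], gripper=-1, squeeze=15)

```text
time_s: 10.8
ee_pos: [0.4055, 0.2546, 0.0568]
eef_rot: [3.141, -0.0, 1.88]
force: [-2.5, -0.5, 6.8]
grip_width: 0.034
grip_force: 15.0
```

>>> step_arm([
  {"dp": [0, 0, -0.25], "twist": 0},
  {"dp": [0, 0, -0.25], "twist": 0},
  {"dp": [0, 0, 0], "twist": 0},
])

```text
time_s: 11.1
ee_pos: [0.4059, 0.2548, 0.0779]
eef_rot: [3.139, -0.0, 1.88]
force: [-0.3, -0.2, -2.0]
grip_width: 0.0341
grip_force: 15.0
```

>>> step_arm([
  {"dp": [0, 0, 0.2], "twist": 0},
  {"dp": [0, 0, 0.2], "twist": 0},
  {"dp": [0, 0, 0.08], "twist": 0},
  {"dp": [0, 0, 0], "twist": 0},
])

```text
time_s: 11.5
ee_pos: [0.405, 0.2544, 0.0563]
eef_rot: [-3.141, 0.0, 1.88]
force: [-0.7, -0.6, 1.3]
grip_width: 0.0338
grip_force: 15.0
```

>>> step_arm([
  {"dp": [0, 0, 0.02], "twist": 0},
  {"dp": [0, 0, 0], "twist": 0},
])

```text
time_s: 11.7
ee_pos: [0.4052, 0.2545, 0.0562]
eef_rot: [-3.141, -0.0, 1.88]
force: [-3.0, -1.9, 8.1]
grip_width: 0.034
grip_force: 15.0
```

>>> step_arm([
  {"dp": [0, 0, 0], "twist": 0},
  {"dp": [0, 0, 0], "twist": 0},
  {"dp": [0, 0, 0.1], "twist": 0},
  {"dp": [0, 0, 0.1], "twist": 0},
  {"dp": [0, 0, 0], "twist": 0},
], gripper=-0.06)

```text
time_s: 12.2
ee_pos: [0.4048, 0.2542, 0.0474]
eef_rot: [-3.14, 0.0, 1.88]
force: [-0.3, -0.7, 0.6]
grip_width: 0.044
grip_force: 0.0
```

>>> step_arm([
  {"dp": [0, 0, 0], "twist": 0},
  {"dp": [0, 0, 0], "twist": 0},
  {"dp": [0, 0, 0], "twist": 0},
  {"dp": [0, 0, 0], "twist": 0},
], gripper=-1)

```text
time_s: 12.6
ee_pos: [0.4052, 0.2544, 0.0482]
eef_rot: [-3.142, -0.0, 1.88]
force: [-0.9, -0.7, -1.4]
grip_width: 0.0336
grip_force: 14.9
```

>>> step_arm([
  {"dp": [0, 0, -0.25], "twist": 0},
  {"dp": [0, 0, -0.5], "twist": 0},
  {"dp": [0, 0, 0], "twist": 0},
  {"dp": [0, 0, 0], "twist": 0},
])

```text
time_s: 13.0
ee_pos: [0.4053, 0.2545, 0.0784]
eef_rot: [3.141, -0.0, 1.88]
force: [0.5, -0.2, -1.5]
grip_width: 0.0341
grip_force: 14.9
```

```bash
python3 - <<'E'
from h import *
o=where(); shot('wrist','w2.png')
E
```

```text
t 13.0 case [-0.3787  0.0327  0.0784] world [0.4053 0.2545 0.0784] yaw [ 1.7994e+02 -1.0000e-02  1.0773e+02] F [ 0.5 -0.2 -1.5] grip 0.0341 14.9
```

View pics/w2.png

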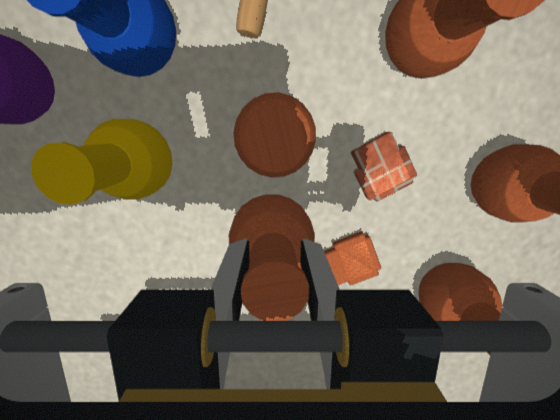

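>>> step_arm([
  {"dp": [0, 0, -0.5], "twist": 0},
  {"dp": [0, 0, -1], "twist": 0},
  {"dp": [0, 0, -1], "twist": 0},
  {"dp": [0, 0, -1], "twist": 0},
  {"dp": [0, 0, -1], "twist": 0},
  {"dp": [0, 0, -1], "twist": 0},
  {"dp": [-0.4, 0, 0], "twist": 0},
  {"dp": [-0.8, -0.1, 0], "twist": 0},
  {"dp": [-0.9, -0.1, 0], "twist": 0},
  {"dp": [-0.9, -0.1, 0], "twist": 0},
  {"dp": [-0.9, -0.1, 0], "twist": 0},
  {"dp": [-0.9, -0.1, 0], "twist": 0},
])

```text
time_s: 14.25
ee_pos: [0.4446, 0.064, 0.2974]
eef_rot: [-3.14, -0.0, 1.88]
force: [1.0, 0.8, -1.8]
grip_width: 0.034
grip_force: 15.3
```

>>> step_arm([
  {"dp": [-0.9, -0.1, 0], "twist": 0},
  {"dp": [-0.9, -0.1, 0], "twist": 0},
  {"dp": [-0.9, -0.12, 0], "twist": 0},
  {"dp": [-0.9, 0, 0], "twist": 0},
  {"dp": [-0.9, 0, 0], "twist": 0},
  {"dp": [-0.9, 0, 0], "twist": 0},
  {"dp": [-0.9, 0, 0], "twist": 0},
  {"dp": [-0.8, 0, 0], "twist": 0},
  {"dp": [-0.6, 0, 0], "twist": 0},
  {"dp": [-0.33, 0, 0], "twist": 0},
  {"dp": [0, 0, 0], "twist": 0},
])

```text
time_s: 15.35
ee_pos: [0.5302, -0.2452, 0.297]
eef_rot: [-3.14, -0.001, 1.879]
force: [0.1, 0.4, -1.4]
grip_width: 0.0338
grip_force: 15.3
```

```bash
python3 - <<'E'
from h import *
o=where(); shot('wrist','w3.png')
E
```

```text
t 15.35 case [ 0.1353 -0.0006  0.297 ] world [ 0.5302 -0.2452  0.297 ] yaw [-1.7993e+02 -7.0000e-02  1.0766e+02] F [ 0.1  0.4 -1.4] grip 0.0338 15.3
```

View pics/w3.png

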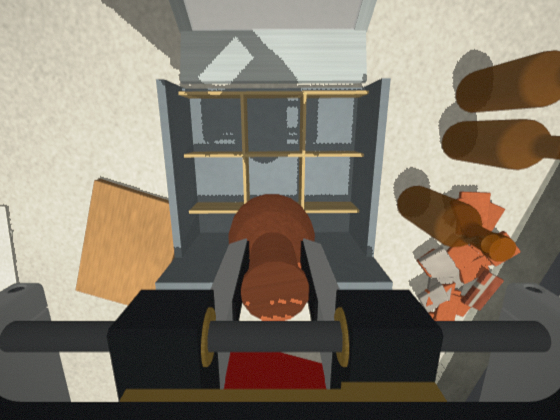

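```bash
python3 - <<'E'
from h import *
o=where(); im,d=shot('wrist'); X,Y,Z=np.moveaxis(tocase(cloud('wrist',d,o)),-1,0)
m=(d>0)&(Z>.055)&(Z<.07)&(X>-.01)&(X<.225)&(abs(Y)<.14)
for n,V in(('X',X),('Y',Y)):
    c,e=np.histogram(V[m],np.arange(-.14,.24,.003)); print(n,[(round(float(b)+.0015,3),int(a)) for a,b in zip(c,e) if a>100])
E
```

```text
t 15.4 case [ 0.1344 -0.0005  0.2974] world [ 0.5301 -0.2442  0.2974] yaw [-1.7995e+02 -6.0000e-02  1.0770e+02] F [ 0.4  0.2 -2. ] grip 0.0336 15.3
X [(0.009, 163), (0.012, 511), (0.093, 370), (0.096, 199), (0.174, 269), (0.177, 151)]
Y [(-0.127, 469), (-0.045, 147), (-0.042, 241), (0.039, 186), (0.042, 199), (0.126, 434)]
```

>>> step_arm([
  {"dp": [0, 0, 0.5], "twist": 0},
  {"dp": [0, 0, 0.9], "twist": 0},
  {"dp": [0, 0, 0.9], "twist": 0},
  {"dp": [0, 0, 0.9], "twist": 0},
  {"dp": [0, 0, 0.8], "twist": 0},
  {"dp": [0, 0, 0.6], "twist": 0},
  {"dp": [0, 0, 0.4], "twist": 0},
  {"dp": [0, 0, 0.3], "twist": 0},
  {"dp": [0, 0, 0.2], "twist": 0},
  {"dp": [0, 0, 0.2], "twist": 0},
  {"dp": [0, 0, 0.1], "twist": 0},
  {"dp": [0, 0, 0], "twist": 0},
])

```text
time_s: 16.65
ee_pos: [0.5302, -0.2443, 0.0661]
eef_rot: [-3.141, -0.0, 1.88]
force: [-0.0, 0.4, -1.0]
grip_width: 0.034
grip_force: 15.3
```

>>> step_arm([
  {"dp": [0, 0, 0.06], "twist": 0},
  {"dp": [0, 0, 0.06], "twist": 0},
  {"dp": [0, 0, 0.06], "twist": 0},
  {"dp": [0, 0, 0], "twist": 0},
  {"dp": [0, 0, 0], "twist": 0},
])

```text
time_s: 17.15
ee_pos: [0.5302, -0.2444, 0.0591]
eef_rot: [-3.142, 0.0, 1.88]
force: [-1.0, -0.4, -1.5]
grip_width: 0.0341
grip_force: 15.3
```

>>> step_arm([
  {"dp": [0, 0, 0.03], "twist": 0},
  {"dp": [0, 0, 0.02], "twist": 0},
  {"dp": [0, 0, 0], "twist": 0},
])

```text
time_s: 17.45
ee_pos: [0.5306, -0.2448, 0.0581]
eef_rot: [3.141, 0.001, 1.88]
force: [-2.7, 0.9, 7.2]
grip_width: 0.0342
grip_force: 15.7
```

>>> step_arm([
  {"dp": [0, 0, 0], "twist": 0},
  {"dp": [0, 0, 0], "twist": 0},
  {"dp": [0, 0, 0], "twist": 0},
  {"dp": [0, 0, -0.3], "twist": 0},
  {"dp": [0, 0, -0.6], "twist": 0},
  {"dp": [0, 0, -1], "twist": 0},
  {"dp": [0, 0, -1], "twist": 0},
  {"dp": [0, 0, -1], "twist": 0},
  {"dp": [0, 0, -1], "twist": 0},
  {"dp": [0.5, 0, -0.6], "twist": 0},
  {"dp": [1, 0, 0], "twist": 0},
  {"dp": [1, 0, 0], "twist": 0},
], gripper=-0.06)

```text
time_s: 18.65
ee_pos: [0.4992, -0.1483, 0.2784]
eef_rot: [3.14, 0.001, 1.879]
force: [1.4, 0.2, -0.1]
grip_width: 0.0441
grip_force: 0.0
```

>>> step_arm([
  {"dp": [1, 0.1, 0], "twist": 0},
  {"dp": [1, 0.1, 0], "twist": 0},
  {"dp": [1, 0.1, 0], "twist": 0},
  {"dp": [1, 0.1, 0], "twist": 0},
  {"dp": [1, 0.1, 0], "twist": 0},
  {"dp": [1, 0.1, 0], "twist": 0},
  {"dp": [1, 0.1, 0], "twist": 0},
  {"dp": [1, 0.1, 0], "twist": 0},
  {"dp": [1, 0.07, 0], "twist": 0},
  {"dp": [1, 0, 0], "twist": 0},
  {"dp": [1, 0, 0.5], "twist": 0},
  {"dp": [1, 0, 0.7], "twist": 0},
], gripper=0.3)

```text
time_s: 19.85
ee_pos: [0.3864, 0.3205, 0.2305]
eef_rot: [3.138, -0.001, 1.88]
force: [0.4, 0.2, -0.7]
grip_width: 0.0613
grip_force: 0.0
```

>>> step_arm([
  {"dp": [0.1, 0, 0.8], "twist": 0},
  {"dp": [0, 0, 0.4], "twist": 0},
  {"dp": [0, 0, 0], "twist": 0},
  {"dp": [0, 0, 0], "twist": 0},
])

```text
time_s: 20.25
ee_pos: [0.3859, 0.3226, 0.1823]
eef_rot: [3.141, -0.0, 1.88]
force: [0.3, 0.2, 0.5]
grip_width: 0.0607
grip_force: 0.0
```

```bash
python3 look.py; python3 jars.py | grep TERRA|sort -u
```

```text
t 20.25 case [-0.4494  0.0349  0.1823] world [0.3859 0.3226 0.1823] yaw [ 1.7994e+02 -2.0000e-02  1.0772e+02] F [0.3 0.2 0.5] grip 0.0607 0.0
lip world 0.384 0.3244 r 0.0176 z 0.0972 [166.  91.  57.] case [-0.4517  0.0337] move tool units x,y 0.058 -0.031
scene [0.3865 0.3244 0.0177] [0.3857 0.3227 0.0978] 80 [114.  62.  39.] TERRA
scene [0.473 0.43  0.017] [0.4731 0.4306 0.0981] 91 [118.  67.  45.] TERRA
scene [0.501  0.639  0.0239] [0.4988 0.636  0.0902] 70 [124.  64.  37.] TERRA
scene [0.5906 0.3495 0.0181] [0.5905 0.3489 0.0977] 94 [120.  67.  45.] TERRA
scene [0.5921 0.237  0.0177] [0.5919 0.2372 0.0978] 99 [118.  66.  44.] TERRA
top [0.383  0.3238 0.0175] [0.3843 0.3211 0.0972] 72 [118.  68.  44.] TERRA
top [0.496  0.6416 0.024 ] [0.4924 0.6361 0.09  ] 59 [118.  67.  41.] TERRA
top [0.5863 0.3495 0.0173] [0.5866 0.3495 0.0976] 96 [122.  74.  52.] TERRA
top [0.5889 0.2367 0.0177] [0.5889 0.2369 0.0978] 99 [122.  73.  51.] TERRA
```

>>> step_arm([
  {"dp": [0.05, -0.03, 0.8], "twist": 0},
  {"dp": [0, 0, 0.8], "twist": 0},
  {"dp": [0, 0, 0.8], "twist": 0},
  {"dp": [0, 0, 0.5], "twist": 0},
  {"dp": [0, 0, 0.3], "twist": 0},
  {"dp": [0, 0, 0.1], "twist": 0},
  {"dp": [0, 0, 0], "twist": 0},
])

```text
time_s: 21.1
ee_pos: [0.3842, 0.3242, 0.0496]
eef_rot: [3.141, -0.0, 1.88]
force: [0.2, -0.9, 0.3]
grip_width: 0.0611
grip_force: 0.0
```

>>> step_arm([
  {"dp": [0, 0, 0], "twist": 0},
  {"dp": [0, 0, 0], "twist": 0},
  {"dp": [0, 0, 0], "twist": 0},
  {"dp": [0, 0, 0], "twist": 0},
  {"dp": [0, 0, 0], "twist": 0},
], gripper=-1)

```text
time_s: 21.6
ee_pos: [0.3839, 0.3241, 0.0494]
eef_rot: [3.141, -0.0, 1.88]
force: [-1.2, -0.6, 3.6]
grip_width: 0.0336
grip_force: 15.0
```

>>> step_arm([
  {"dp": [0, 0, -0.3], "twist": 0},
  {"dp": [0, 0, -0.8], "twist": 0},
  {"dp": [0, 0, -1], "twist": 0},
  {"dp": [0, 0, -1], "twist": 0},
  {"dp": [0, 0, -1], "twist": 0},
  {"dp": [0, 0, -1], "twist": 0},
  {"dp": [-0.4, 0, -1], "twist": 0},
  {"dp": [-0.8, -0.2, 0], "twist": 0},
  {"dp": [-0.9, -0.3, 0], "twist": 0},
  {"dp": [-1, -0.3, 0], "twist": 0},
  {"dp": [-1, -0.3, 0], "twist": 0},
  {"dp": [-1, -0.3, 0], "twist": 0},
])

```text
time_s: 22.8
ee_pos: [0.3919, 0.1111, 0.2937]
eef_rot: [3.141, 0.0, 1.881]
force: [1.3, 0.4, -1.4]
grip_width: 0.0341
grip_force: 15.0
```

```bash
cat > to.py <<'E'
import sys
from h import *
o=where(); e=tocase(o['ee_pos']); t=np.array([float(a) for a in sys.argv[1:4]])
d=(t-e)/.04; print('tool units x,y,z:',round(-d[0],2),round(d[1],2),round(-d[2],2))
E
python3 to.py .134 -.084 .058
```

```text
t 22.8 case [-0.2462 -0.0238  0.2937] world [0.3919 0.1111 0.2937] yaw [1.7997e+02 1.0000e-02 1.0775e+02] F [ 1.3  0.4 -1.4] grip 0.0341 15.0
tool units x,y,z: -9.5 -1.51 5.89
```

>>> step_arm([
  {"dp": [-1, -0.3, 0], "twist": 0},
  {"dp": [-1, -0.3, 0], "twist": 0},
  {"dp": [-1, -0.3, 0], "twist": 0},
  {"dp": [-1, -0.3, 0], "twist": 0},
  {"dp": [-1, -0.3, 0], "twist": 0},
  {"dp": [-1, 0, 0], "twist": 0},
  {"dp": [-1, 0, 0], "twist": 0},
  {"dp": [-1, 0, 0], "twist": 0},
  {"dp": [-0.8, 0, 0], "twist": 0},
  {"dp": [-0.5, 0, 0], "twist": 0},
  {"dp": [-0.2, 0, 0], "twist": 0},
  {"dp": [0, 0, 0], "twist": 0},
])

```text
time_s: 24.0
ee_pos: [0.451, -0.2677, 0.2931]
eef_rot: [-3.141, -0.0, 1.879]
force: [0.0, 0.3, -1.4]
grip_width: 0.0341
grip_force: 15.0
```

```bash
python3 to.py .134 -.084 .0595
```

```text
t 24.0 case [ 0.1326 -0.083   0.2931] world [ 0.451  -0.2677  0.2931] yaw [-1.7998e+02 -2.0000e-02  1.0769e+02] F [ 0.   0.3 -1.4] grip 0.0341 15.0
tool units x,y,z: -0.03 -0.02 5.84
```

>>> step_arm([
  {"dp": [-0.03, -0.02, 0.5], "twist": 0},
  {"dp": [0, 0, 0.9], "twist": 0},
  {"dp": [0, 0, 0.9], "twist": 0},
  {"dp": [0, 0, 0.9], "twist": 0},
  {"dp": [0, 0, 0.8], "twist": 0},
  {"dp": [0, 0, 0.6], "twist": 0},
  {"dp": [0, 0, 0.4], "twist": 0},
  {"dp": [0, 0, 0.3], "twist": 0},
  {"dp": [0, 0, 0.2], "twist": 0},
  {"dp": [0, 0, 0.1], "twist": 0},
  {"dp": [0, 0, 0.06], "twist": 0},
  {"dp": [0, 0, 0], "twist": 0},
])

```text
time_s: 25.2
ee_pos: [0.4509, -0.269, 0.067]
eef_rot: [3.141, 0.0, 1.88]
force: [-0.2, -0.1, -1.1]
grip_width: 0.034
grip_force: 15.0
```

>>> step_arm([
  {"dp": [0, 0, 0.06], "twist": 0},
  {"dp": [0, 0, 0.06], "twist": 0},
  {"dp": [0, 0, 0.04], "twist": 0},
  {"dp": [0, 0, 0], "twist": 0},
])

```text
time_s: 25.6
ee_pos: [0.4506, -0.2689, 0.06]
eef_rot: [-3.141, -0.0, 1.88]
force: [0.5, 0.2, -1.6]
grip_width: 0.0339
grip_force: 15.0
```

>>> step_arm([
  {"dp": [0, 0, 0.03], "twist": 0},
  {"dp": [0, 0, 0], "twist": 0},
  {"dp": [0, 0, 0], "twist": 0},
])

```text
time_s: 25.9
ee_pos: [0.4509, -0.2691, 0.0595]
eef_rot: [3.141, 0.001, 1.88]
force: [-1.3, -0.4, 4.6]
grip_width: 0.0338
grip_force: 15.0
```

>>> step_arm([
  {"dp": [0, 0, 0], "twist": 0},
  {"dp": [0, 0, 0], "twist": 0},
  {"dp": [0, 0, 0], "twist": 0},
  {"dp": [0, 0, -0.3], "twist": 0},
  {"dp": [0, 0, -0.6], "twist": 0},
  {"dp": [0, 0, -1], "twist": 0},
  {"dp": [0, 0, -1], "twist": 0},
  {"dp": [0, 0, -1], "twist": 0},
  {"dp": [0, 0, -1], "twist": 0},
  {"dp": [0.5, 0, -0.6], "twist": 0},
  {"dp": [1, 0.4, 0], "twist": 0},
  {"dp": [1, 0.4, 0], "twist": 0},
], gripper=-0.06)

```text
time_s: 27.1
ee_pos: [0.4505, -0.163, 0.2806]
eef_rot: [3.14, 0.001, 1.879]
force: [0.1, 0.7, -0.4]
grip_width: 0.0443
grip_force: 0.0
```

>>> step_arm([
  {"dp": [1, 0.4, 0], "twist": 0},
  {"dp": [1, 0.4, 0], "twist": 0},
  {"dp": [1, 0.4, 0], "twist": 0},
  {"dp": [1, 0.4, 0], "twist": 0},
  {"dp": [1, 0.4, 0], "twist": 0},
  {"dp": [1, 0.4, 0], "twist": 0},
  {"dp": [1, 0.4, 0], "twist": 0},
  {"dp": [1, 0.4, 0], "twist": 0},
  {"dp": [1, 0.4, 0], "twist": 0},
  {"dp": [1, 0.4, 0], "twist": 0},
  {"dp": [1, 0.4, 0], "twist": 0},
  {"dp": [1, 0.4, 0], "twist": 0},
], gripper=0.3)

```text
time_s: 28.3
ee_pos: [0.4871, 0.3535, 0.2801]
eef_rot: [3.141, -0.0, 1.88]
force: [-0.4, -0.2, -0.5]
grip_width: 0.0609
grip_force: 0.0
```

>>> step_arm([
  {"dp": [1, 0.2, 0], "twist": 0},
  {"dp": [0.9, 0, 0.5], "twist": 0},
  {"dp": [0, 0, 0.8], "twist": 0},
  {"dp": [0, 0, 0.8], "twist": 0},
  {"dp": [0, 0, 0.3], "twist": 0},
  {"dp": [0, 0, 0], "twist": 0},
])

```text
time_s: 28.9
ee_pos: [0.4717, 0.4261, 0.1825]
eef_rot: [-3.14, 0.001, 1.88]
force: [0.3, 0.8, 0.2]
grip_width: 0.061
grip_force: 0.0
```

```bash
python3 look.py; python3 jars.py | grep TERRA|sort -u
```

```text
t 28.9 case [-0.5219  0.1482  0.1825] world [0.4717 0.4261 0.1825] yaw [-1.7988e+02  4.0000e-02  1.0771e+02] F [0.3 0.8 0.2] grip 0.061 0.0
lip world 0.47 0.4306 r 0.0176 z 0.0972 [147.  81.  50.] case [-0.5266  0.148 ] move tool units x,y 0.118 -0.006
scene [0.4719 0.43   0.0184] [0.4727 0.4292 0.0981] 97 [113.  62.  40.] TERRA
scene [0.4985 0.633  0.0189] [0.4977 0.6336 0.0903] 43 [127.  66.  38.] TERRA
scene [0.5905 0.3492 0.0178] [0.5894 0.3481 0.0987] 82 [124.  69.  46.] TERRA
scene [0.592  0.2367 0.0177] [0.5925 0.2367 0.0982] 96 [122.  68.  46.] TERRA
top [0.4683 0.4303 0.0176] [0.4696 0.4289 0.0974] 91 [117.  68.  45.] TERRA
top [0.5862 0.3497 0.0171] [0.5858 0.3491 0.0978] 87 [125.  76.  53.] TERRA
top [0.5889 0.2368 0.0176] [0.5884 0.237  0.0981] 92 [124.  75.  52.] TERRA
```

C goes to the back row, +y cell (0.134, 0.084).

>>> step_arm([
  {"dp": [0.11, 0, 0.8], "twist": 0},
  {"dp": [0, 0, 0.8], "twist": 0},
  {"dp": [0, 0, 0.8], "twist": 0},
  {"dp": [0, 0, 0.5], "twist": 0},
  {"dp": [0, 0, 0.3], "twist": 0},
  {"dp": [0, 0, 0.1], "twist": 0},
  {"dp": [0, 0, 0], "twist": 0},
])

```text
time_s: 29.75
ee_pos: [0.4711, 0.431, 0.052]
eef_rot: [3.14, -0.0, 1.88]
force: [-1.0, -0.2, -0.5]
grip_width: 0.0612
grip_force: 0.0
```

>>> step_arm([
  {"dp": [0, 0, 0], "twist": 0},
  {"dp": [0, 0, 0], "twist": 0},
  {"dp": [0, 0, 0], "twist": 0},
  {"dp": [0, 0, 0], "twist": 0},
  {"dp": [0, 0, 0], "twist": 0},
], gripper=-1)

```text
time_s: 30.25
ee_pos: [0.4707, 0.4309, 0.0515]
eef_rot: [3.141, -0.0, 1.88]
force: [-0.9, -0.5, 3.1]
grip_width: 0.0341
grip_force: 15.0
```

>>> step_arm([
  {"dp": [0, 0, -0.3], "twist": 0},
  {"dp": [0, 0, -0.8], "twist": 0},
  {"dp": [0, 0, -1], "twist": 0},
  {"dp": [0, 0, -1], "twist": 0},
  {"dp": [0, 0, -1], "twist": 0},
  {"dp": [0, 0, -1], "twist": 0},
  {"dp": [-0.4, 0, -1], "twist": 0},
  {"dp": [-0.8, -0.1, 0], "twist": 0},
  {"dp": [-1, -0.1, 0], "twist": 0},
  {"dp": [-1, -0.1, 0], "twist": 0},
  {"dp": [-1, -0.1, 0], "twist": 0},
  {"dp": [-1, -0.1, 0], "twist": 0},
])

```text
time_s: 31.45
ee_pos: [0.5148, 0.2249, 0.2958]
eef_rot: [3.141, 0.0, 1.88]
force: [0.3, 0.2, -2.3]
grip_width: 0.034
grip_force: 15.0
```

```bash
python3 to.py .134 .084 .0595
```

```text
t 31.45 case [-0.3171  0.1279  0.2958] world [0.5148 0.2249 0.2958] yaw [179.97   0.   107.74] F [ 0.3  0.2 -2.3] grip 0.034 15.0
tool units x,y,z: -11.28 -1.1 5.91
```

>>> step_arm([
  {"dp": [-1, -0.2, 0], "twist": 0},
  {"dp": [-1, -0.2, 0], "twist": 0},
  {"dp": [-1, -0.2, 0], "twist": 0},
  {"dp": [-1, -0.2, 0], "twist": 0},
  {"dp": [-1, -0.2, 0], "twist": 0},
  {"dp": [-1, -0.1, 0], "twist": 0},
  {"dp": [-1, 0, 0], "twist": 0},
  {"dp": [-1, 0, 0], "twist": 0},
  {"dp": [-1, 0, 0], "twist": 0},
  {"dp": [-1, 0, 0], "twist": 0},
  {"dp": [-0.8, 0, 0], "twist": 0},
  {"dp": [-0.4, 0, 0], "twist": 0},
])

```text
time_s: 32.65
ee_pos: [0.6093, -0.2161, 0.295]
eef_rot: [-3.141, -0.0, 1.878]
force: [-0.5, -0.3, -1.9]
grip_width: 0.0335
grip_force: 15.0
```

>>> step_arm([
  {"dp": [-0.1, 0, 0], "twist": 0},
  {"dp": [0, 0, 0], "twist": 0},
])

```text
time_s: 32.85
ee_pos: [0.6105, -0.2173, 0.2952]
eef_rot: [-3.141, -0.0, 1.88]
force: [0.2, 0.0, -1.8]
grip_width: 0.0336
grip_force: 15.0
```

```bash
python3 to.py .134 .084 .0615
```

```text
t 32.85 case [0.1333 0.0842 0.2952] world [ 0.6105 -0.2173  0.2952] yaw [-1.7999e+02 -1.0000e-02  1.0770e+02] F [ 0.2  0.  -1.8] grip 0.0336 15.0
tool units x,y,z: -0.02 -0.01 5.84
```

>>> step_arm([
  {"dp": [-0.02, 0, 0.5], "twist": 0},
  {"dp": [0, 0, 0.9], "twist": 0},
  {"dp": [0, 0, 0.9], "twist": 0},
  {"dp": [0, 0, 0.9], "twist": 0},
  {"dp": [0, 0, 0.8], "twist": 0},
  {"dp": [0, 0, 0.6], "twist": 0},
  {"dp": [0, 0, 0.4], "twist": 0},
  {"dp": [0, 0, 0.3], "twist": 0},
  {"dp": [0, 0, 0.2], "twist": 0},
  {"dp": [0, 0, 0.1], "twist": 0},
  {"dp": [0, 0, 0.06], "twist": 0},
  {"dp": [0, 0, 0], "twist": 0},
])

```text
time_s: 34.05
ee_pos: [0.6111, -0.2182, 0.069]
eef_rot: [3.141, 0.0, 1.88]
force: [-0.9, 0.4, -2.0]
grip_width: 0.0339
grip_force: 15.0
```

>>> step_arm([
  {"dp": [0, 0, 0.06], "twist": 0},
  {"dp": [0, 0, 0.06], "twist": 0},
  {"dp": [0, 0, 0.04], "twist": 0},
  {"dp": [0, 0, 0.02], "twist": 0},
  {"dp": [0, 0, 0], "twist": 0},
])

```text
time_s: 34.55
ee_pos: [0.6109, -0.2183, 0.0616]
eef_rot: [3.141, 0.0, 1.88]
force: [-1.9, -0.4, 0.4]
grip_width: 0.0338
grip_force: 15.0
```

>>> step_arm([
  {"dp": [0, 0, 0.03], "twist": 0},
  {"dp": [0, 0, 0], "twist": 0},
])

```text
time_s: 34.75
ee_pos: [0.6113, -0.2186, 0.0615]
eef_rot: [3.141, 0.001, 1.88]
force: [-3.8, -0.4, 8.3]
grip_width: 0.0338
grip_force: 15.0
```

>>> step_arm([
  {"dp": [0, 0, 0], "twist": 0},
  {"dp": [0, 0, 0], "twist": 0},
  {"dp": [0, 0, 0], "twist": 0},
  {"dp": [0, 0, -0.3], "twist": 0},
  {"dp": [0, 0, -0.6], "twist": 0},
  {"dp": [0, 0, -1], "twist": 0},
  {"dp": [0, 0, -1], "twist": 0},
  {"dp": [0, 0, -1], "twist": 0},
  {"dp": [0, 0, -1], "twist": 0},
  {"dp": [0.5, 0, -0.6], "twist": 0},
  {"dp": [1, 0.3, 0], "twist": 0},
  {"dp": [1, 0.3, 0], "twist": 0},
], gripper=-0.06)

```text
time_s: 35.95
ee_pos: [0.603, -0.1148, 0.282]
eef_rot: [3.14, 0.001, 1.879]
force: [0.6, -0.7, -0.4]
grip_width: 0.0442
grip_force: 0.0
```

>>> step_arm([
  {"dp": [1, 0.3, 0], "twist": 0},
  {"dp": [1, 0.3, 0], "twist": 0},
  {"dp": [1, 0.3, 0], "twist": 0},
  {"dp": [1, 0.3, 0], "twist": 0},
  {"dp": [1, 0.3, 0], "twist": 0},
  {"dp": [1, 0.3, 0], "twist": 0},
  {"dp": [1, 0.3, 0], "twist": 0},
  {"dp": [1, 0.3, 0], "twist": 0},
  {"dp": [0.5, 0, 0.6], "twist": 0},
  {"dp": [0, 0, 1], "twist": 0},
  {"dp": [0, 0, 0.8], "twist": 0},
  {"dp": [0, 0, 0], "twist": 0},
], gripper=0.3)

```text
time_s: 37.15
ee_pos: [0.5895, 0.2371, 0.1807]
eef_rot: [-3.135, 0.0, 1.881]
force: [-0.8, -0.3, -1.1]
grip_width: 0.0611
grip_force: 0.0
```

```bash
python3 look.py; python3 jars.py | grep TERRA|sort -u
```

```text
t 37.15 case [-0.306   0.2028  0.1807] world [0.5895 0.2371 0.1807] yaw [-1.7961e+02  1.0000e-02  1.0775e+02] F [-0.8 -0.3 -1.1] grip 0.0611 0.0
lip world 0.5899 0.2372 r 0.0175 z 0.0971 [156.  86.  53.] case [-0.3059  0.2032] move tool units x,y -0.001 0.01
scene [0.4961 0.6348 0.019 ] [0.4954 0.6351 0.0909] 49 [127.  66.  39.] TERRA
scene [0.5895 0.3504 0.0171] [0.5881 0.352  0.0971] 79 [120.  67.  44.] TERRA
scene [0.5919 0.2361 0.018 ] [0.5933 0.2361 0.0978] 89 [117.  63.  41.] TERRA
top [0.4918 0.6369 0.0217] [0.4939 0.635  0.0906] 59 [124.  71.  44.] TERRA
top [0.5942 0.3412 0.0111] [0.5926 0.3404 0.0978] 22 [119.  70.  46.] TERRA
```

>>> step_arm([
  {"dp": [0, 0, 0.8], "twist": 0},
  {"dp": [0, 0, 0.8], "twist": 0},
  {"dp": [0, 0, 0.8], "twist": 0},
  {"dp": [0, 0, 0.5], "twist": 0},
  {"dp": [0, 0, 0.3], "twist": 0},
  {"dp": [0, 0, 0.1], "twist": 0},
  {"dp": [0, 0, 0], "twist": 0},
])

```text
time_s: 38.0
ee_pos: [0.5919, 0.2376, 0.0535]
eef_rot: [3.14, -0.0, 1.88]
force: [0.8, 0.1, -0.1]
grip_width: 0.0612
grip_force: 0.0
```

>>> step_arm([
  {"dp": [0, 0, 0], "twist": 0},
  {"dp": [0, 0, 0], "twist": 0},
  {"dp": [0, 0, 0], "twist": 0},
  {"dp": [0, 0, 0], "twist": 0},
  {"dp": [0, 0, 0], "twist": 0},
], gripper=-1)

```text
time_s: 38.5
ee_pos: [0.5914, 0.2375, 0.0527]
eef_rot: [3.141, 0.0, 1.88]
force: [-0.9, 0.2, 4.3]
grip_width: 0.0339
grip_force: 15.0
```

>>> step_arm([
  {"dp": [0, 0, -0.3], "twist": 0},
  {"dp": [0, 0, -0.8], "twist": 0},
  {"dp": [0, 0, -1], "twist": 0},
  {"dp": [0, 0, -1], "twist": 0},
  {"dp": [0, 0, -1], "twist": 0},
  {"dp": [0, 0, -1], "twist": 0},
  {"dp": [0, 0, -1], "twist": 0},
  {"dp": [-0.4, -0.2, 0], "twist": 0},
  {"dp": [-0.8, -0.3, 0], "twist": 0},
  {"dp": [-1, -0.4, 0], "twist": 0},
  {"dp": [-1, -0.4, 0], "twist": 0},
  {"dp": [-1, -0.4, 0], "twist": 0},
])

```text
time_s: 39.7
ee_pos: [0.5769, 0.0552, 0.297]
eef_rot: [3.141, 0.0, 1.881]
force: [-0.1, -0.7, -1.8]
grip_width: 0.0338
grip_force: 15.0
```

```bash
python3 to.py .052 .084 .0615
```

```text
t 39.7 case [-0.1365  0.1354  0.297 ] world [0.5769 0.0552 0.297 ] yaw [1.7998e+02 1.0000e-02 1.0775e+02] F [-0.1 -0.7 -1.8] grip 0.0338 15.0
tool units x,y,z: -4.71 -1.29 5.89
```

Contact expected at TCP ≈ 0.0627.

>>> step_arm([
  {"dp": [-1, -0.4, 0], "twist": 0},
  {"dp": [-1, -0.4, 0], "twist": 0},
  {"dp": [-1, -0.3, 0], "twist": 0},
  {"dp": [-0.9, -0.2, 0], "twist": 0},
  {"dp": [-0.6, 0, 0], "twist": 0},
  {"dp": [-0.2, 0, 0], "twist": 0},
  {"dp": [0, 0, 0], "twist": 0},
  {"dp": [0, 0, 0], "twist": 0},
])

```text
time_s: 40.5
ee_pos: [0.5852, -0.1372, 0.2964]
eef_rot: [3.142, -0.0, 1.881]
force: [0.1, 0.1, -1.7]
grip_width: 0.0339
grip_force: 15.0
```

```bash
python3 to.py .052 .084 .0627
```

```text
t 40.5 case [0.0492 0.0846 0.2964] world [ 0.5852 -0.1372  0.2964] yaw [ 1.8000e+02 -2.0000e-02  1.0777e+02] F [ 0.1  0.1 -1.7] grip 0.0339 15.0
tool units x,y,z: -0.07 -0.02 5.84
```

>>> step_arm([
  {"dp": [-0.07, -0.02, 0.5], "twist": 0},
  {"dp": [0, 0, 0.9], "twist": 0},
  {"dp": [0, 0, 0.9], "twist": 0},
  {"dp": [0, 0, 0.9], "twist": 0},
  {"dp": [0, 0, 0.8], "twist": 0},
  {"dp": [0, 0, 0.6], "twist": 0},
  {"dp": [0, 0, 0.4], "twist": 0},
  {"dp": [0, 0, 0.3], "twist": 0},
  {"dp": [0, 0, 0.2], "twist": 0},
  {"dp": [0, 0, 0.1], "twist": 0},
  {"dp": [0, 0, 0.06], "twist": 0},
  {"dp": [0, 0, 0], "twist": 0},
])

```text
time_s: 41.7
ee_pos: [0.5855, -0.141, 0.0702]
eef_rot: [3.141, 0.0, 1.88]
force: [-0.3, -0.1, -1.2]
grip_width: 0.0337
grip_force: 15.0
```

>>> step_arm([
  {"dp": [0, 0, 0.06], "twist": 0},
  {"dp": [0, 0, 0.06], "twist": 0},
  {"dp": [0, 0, 0.04], "twist": 0},
  {"dp": [0, 0, 0.02], "twist": 0},
  {"dp": [0, 0, 0.02], "twist": 0},
  {"dp": [0, 0, 0], "twist": 0},
])

```text
time_s: 42.3
ee_pos: [0.5858, -0.1413, 0.0627]
eef_rot: [3.141, 0.001, 1.88]
force: [-2.4, -1.0, 5.6]
grip_width: 0.0342
grip_force: 15.0
```

>>> step_arm([
  {"dp": [0, 0, 0], "twist": 0},
  {"dp": [0, 0, 0], "twist": 0},
  {"dp": [0, 0, 0], "twist": 0},
  {"dp": [0, 0, -0.3], "twist": 0},
  {"dp": [0, 0, -0.6], "twist": 0},
  {"dp": [0, 0, -1], "twist": 0},
  {"dp": [0, 0, -1], "twist": 0},
  {"dp": [0, 0, -1], "twist": 0},
  {"dp": [0, 0, -1], "twist": 0},
  {"dp": [0.5, 0, -0.6], "twist": 0},
  {"dp": [1, 0.4, 0], "twist": 0},
  {"dp": [1, 0.4, 0], "twist": 0},
], gripper=-0.06)

```text
time_s: 43.5
ee_pos: [0.5853, -0.0353, 0.2838]
eef_rot: [3.139, 0.001, 1.879]
force: [0.4, 0.1, -0.2]
grip_width: 0.044
grip_force: 0.0
```

>>> step_arm([
  {"dp": [1, 0.4, 0], "twist": 0},
  {"dp": [1, 0.4, 0], "twist": 0},
  {"dp": [1, 0.4, 0], "twist": 0},
  {"dp": [1, 0.4, 0], "twist": 0},
  {"dp": [1, 0.4, 0], "twist": 0},
  {"dp": [1, 0.4, 0], "twist": 0},
  {"dp": [1, 0.4, 0], "twist": 0},
  {"dp": [1, 0.2, 0], "twist": 0},
  {"dp": [1, 0, 0.6], "twist": 0},
  {"dp": [0.1, 0, 1], "twist": 0},
  {"dp": [0, 0, 0.8], "twist": 0},
  {"dp": [0, 0, 0], "twist": 0},
], gripper=0.3)

```text
time_s: 44.7
ee_pos: [0.5872, 0.3468, 0.1818]
eef_rot: [-3.134, 0.001, 1.881]
force: [-0.0, 0.0, 0.1]
grip_width: 0.0614
grip_force: 0.0
```

```bash
python3 look.py; python3 jars.py | grep TERRA|sort -u
```

```text
t 44.7 case [-0.4111  0.234   0.1818] world [0.5872 0.3468 0.1818] yaw [-1.7959e+02  7.0000e-02  1.0776e+02] F [-0.   0.   0.1] grip 0.0614 0.0
lip world 0.5877 0.3495 r 0.0176 z 0.0972 [147.  80.  49.] case [-0.4135  0.2354] move tool units x,y 0.061 0.033
scene [0.4956 0.6334 0.0242] [0.4985 0.6333 0.0906] 67 [128.  66.  38.] TERRA
scene [0.5908 0.3499 0.0179] [0.59   0.3485 0.0983] 86 [120.  65.  42.] TERRA
top [0.4989 0.6339 0.0211] [0.4956 0.6342 0.0902] 59 [125.  71.  44.] TERRA
top [0.5907 0.3389 0.0122] [0.5915 0.338  0.0975] 20 [114.  68.  45.] TERRA
```

B goes to front middle (0.052, 0).

>>> step_arm([
  {"dp": [0.04, 0, 0.8], "twist": 0},
  {"dp": [0, 0, 0.8], "twist": 0},
  {"dp": [0, 0, 0.8], "twist": 0},
  {"dp": [0, 0, 0.5], "twist": 0},
  {"dp": [0, 0, 0.3], "twist": 0},
  {"dp": [0, 0, 0.1], "twist": 0},
  {"dp": [0, 0, 0], "twist": 0},
])

```text
time_s: 45.55
ee_pos: [0.5891, 0.3489, 0.0552]
eef_rot: [3.14, -0.0, 1.88]
force: [0.9, -0.7, 0.1]
grip_width: 0.0614
grip_force: 0.0
```

>>> step_arm([
  {"dp": [0, 0, 0], "twist": 0},
  {"dp": [0, 0, 0], "twist": 0},
  {"dp": [0, 0, 0], "twist": 0},
  {"dp": [0, 0, 0], "twist": 0},
  {"dp": [0, 0, 0], "twist": 0},
], gripper=-1)

```text
time_s: 46.05
ee_pos: [0.5885, 0.3488, 0.0543]
eef_rot: [3.141, -0.0, 1.88]
force: [-0.8, -0.4, 3.0]
grip_width: 0.0336
grip_force: 15.0
```

>>> step_arm([
  {"dp": [0, 0, -0.3], "twist": 0},
  {"dp": [0, 0, -0.8], "twist": 0},
  {"dp": [0, 0, -1], "twist": 0},
  {"dp": [0, 0, -1], "twist": 0},
  {"dp": [0, 0, -1], "twist": 0},
  {"dp": [0, 0, -1], "twist": 0},
  {"dp": [0, 0, -1], "twist": 0},
  {"dp": [-0.4, -0.2, 0], "twist": 0},
  {"dp": [-0.8, -0.4, 0], "twist": 0},
  {"dp": [-1, -0.6, 0], "twist": 0},
  {"dp": [-1, -0.6, 0], "twist": 0},
  {"dp": [-1, -0.6, 0], "twist": 0},
])

```text
time_s: 47.25
ee_pos: [0.5471, 0.1578, 0.2985]
eef_rot: [3.141, 0.0, 1.88]
force: [1.2, 0.4, -0.7]
grip_width: 0.0337
grip_force: 15.0
```

```bash
python3 to.py .052 0 .0627
```

```text
t 47.25 case [-0.2433  0.1383  0.2985] world [0.5471 0.1578 0.2985] yaw [179.98   0.   107.74] F [ 1.2  0.4 -0.7] grip 0.0337 15.0
tool units x,y,z: -7.38 -3.46 5.89
```

Contact expected at ≈ 0.0643.

>>> step_arm([
  {"dp": [-1, -0.6, 0], "twist": 0},
  {"dp": [-1, -0.6, 0], "twist": 0},
  {"dp": [-1, -0.6, 0], "twist": 0},
  {"dp": [-1, -0.6, 0], "twist": 0},
  {"dp": [-1, -0.6, 0], "twist": 0},
  {"dp": [-1, -0.3, 0], "twist": 0},
  {"dp": [-0.8, -0.16, 0], "twist": 0},
  {"dp": [-0.5, 0, 0], "twist": 0},
  {"dp": [-0.1, 0, 0], "twist": 0},
  {"dp": [0, 0, 0], "twist": 0},
  {"dp": [0, 0, 0], "twist": 0},
])

```text
time_s: 48.35
ee_pos: [0.5063, -0.1637, 0.2981]
eef_rot: [3.141, -0.0, 1.881]
force: [-0.3, 0.4, -0.7]
grip_width: 0.0336
grip_force: 15.0
```

```bash
python3 to.py .052 0 .0643
```

```text
t 48.35 case [0.0504 0.0014 0.2981] world [ 0.5063 -0.1637  0.2981] yaw [179.99  -0.   107.77] F [-0.3  0.4 -0.7] grip 0.0336 15.0
tool units x,y,z: -0.04 -0.04 5.85
```

>>> step_arm([
  {"dp": [-0.04, -0.04, 0.5], "twist": 0},
  {"dp": [0, 0, 0.9], "twist": 0},
  {"dp": [0, 0, 0.9], "twist": 0},
  {"dp": [0, 0, 0.9], "twist": 0},
  {"dp": [0, 0, 0.8], "twist": 0},
  {"dp": [0, 0, 0.6], "twist": 0},
  {"dp": [0, 0, 0.4], "twist": 0},
  {"dp": [0, 0, 0.3], "twist": 0},
  {"dp": [0, 0, 0.2], "twist": 0},
  {"dp": [0, 0, 0.1], "twist": 0},
  {"dp": [0, 0, 0.06], "twist": 0},
  {"dp": [0, 0, 0], "twist": 0},
])

```text
time_s: 49.55
ee_pos: [0.5055, -0.1666, 0.0717]
eef_rot: [3.141, 0.0, 1.88]
force: [0.9, 0.1, -1.1]
grip_width: 0.0338
grip_force: 15.0
```

>>> step_arm([
  {"dp": [0, 0, 0.06], "twist": 0},
  {"dp": [0, 0, 0.06], "twist": 0},
  {"dp": [0, 0, 0.04], "twist": 0},
  {"dp": [0, 0, 0.02], "twist": 0},
  {"dp": [0, 0, 0.02], "twist": 0},
  {"dp": [0, 0, 0], "twist": 0},
])

```text
time_s: 50.15
ee_pos: [0.5058, -0.167, 0.0643]
eef_rot: [3.141, 0.001, 1.88]
force: [-2.6, -0.8, 6.6]
grip_width: 0.034
grip_force: 15.0
```

>>> step_arm([
  {"dp": [0, 0, 0], "twist": 0},
  {"dp": [0, 0, 0], "twist": 0},
  {"dp": [0, 0, 0], "twist": 0},
  {"dp": [0, 0, -0.3], "twist": 0},
  {"dp": [0, 0, -0.6], "twist": 0},
  {"dp": [0, 0, -1], "twist": 0},
  {"dp": [0, 0, -1], "twist": 0},
  {"dp": [0, 0, -1], "twist": 0},
  {"dp": [0, 0, -1], "twist": 0},
  {"dp": [0.5, 0, -1], "twist": 0},
  {"dp": [1, 0, 0], "twist": 0},
  {"dp": [1, 0, 0], "twist": 0},
], gripper=-0.06)

```text
time_s: 51.35
ee_pos: [0.4744, -0.0706, 0.3012]
eef_rot: [3.139, 0.001, 1.879]
force: [-0.1, 1.6, 0.2]
grip_width: 0.0441
grip_force: 0.0
```

>>> step_arm([
  {"dp": [1, 0, 0], "twist": 0},
  {"dp": [1, 0, 0], "twist": 0},
  {"dp": [1, 0, 0], "twist": 0},
  {"dp": [1, 0, 0], "twist": 0},
  {"dp": [1, 0, 0], "twist": 0},
  {"dp": [0.45, 0, 0], "twist": 1},
  {"dp": [0, 0, 0], "twist": 1},
  {"dp": [0, 0, 0], "twist": 1},
  {"dp": [0, 0, 0], "twist": 1},
  {"dp": [0, 0, 0], "twist": 1},
  {"dp": [0, 0, 0], "twist": 1},
  {"dp": [0, 0, 0], "twist": 1},
], gripper=-0.4)

```text
time_s: 52.55
ee_pos: [0.4083, 0.1362, 0.3003]
eef_rot: [3.141, -0.0, 1.389]
force: [-0.7, -0.1, -0.6]
grip_width: 0.0285
grip_force: 0.0
```

>>> step_arm([
  {"dp": [0, 0, 0], "twist": 1},
  {"dp": [0, 0, 0], "twist": 1},
  {"dp": [0, 0, 0], "twist": 1},
  {"dp": [0, 0, 0], "twist": 1},
  {"dp": [0, 0, 0], "twist": 1},
  {"dp": [0, 0, 0], "twist": 1},
  {"dp": [0, 0, 0], "twist": 1},
  {"dp": [0, 0, 0], "twist": 1},
  {"dp": [0, 0, 0], "twist": 1},
  {"dp": [0, 0, 0], "twist": 1},
  {"dp": [0, 0, 0], "twist": 1},
  {"dp": [0, 0, 0], "twist": 1},
])

```text
time_s: 53.75
ee_pos: [0.4083, 0.1362, 0.3003]
eef_rot: [3.141, -0.001, 0.551]
force: [-0.4, -0.8, 0.5]
grip_width: 0.0286
grip_force: 0.0
```

>>> step_arm([
  {"dp": [0, 0, 0], "twist": 1},
  {"dp": [0, 0, 0], "twist": 1},
  {"dp": [0, 0, 0], "twist": 1},
  {"dp": [0, 0, 0], "twist": 0.5},
  {"dp": [0, 0, 0], "twist": 0},
])

```text
time_s: 54.25
ee_pos: [0.4084, 0.1362, 0.3002]
eef_rot: [3.142, -0.001, 0.309]
force: [-0.1, 0.4, 0.3]
grip_width: 0.0285
grip_force: 0.0
```

```bash
python3 jars.py | grep TERRA|sort -u; python3 - <<'E'
from h import *
o=where(); im,d=shot('wrist'); C=tocase(cloud('wrist',d,o))
m=(d>0)&(im.max(-1)<60)&(C[...,2]>.18)&(C[...,2]<.215)&(abs(C[...,1])<.09)&(abs(C[...,0]+.266)<.03)
q=C[m];print('bar',len(q),np.median(q,0).round(4),q.min(0).round(3),q.max(0).round(3))
W=[]
for n in('scene','top'):
    im,d=shot(n);C=tocase(cloud(n,d));Z=C[...,2];X=C[...,0];Y=C[...,1]
    m=(Z>.098)&(Z<.116)&(X>0)&(X<.2)&(abs(Y)<.12);k,lab,st,_=cv2.connectedComponentsWithStats(m.astype(np.uint8))
    for i in range(1,k):
        if st[i,4]>20: q=C[lab==i];print(n,'jar',q.mean(0).round(4),np.percentile(q[:,2],95).round(4),st[i,4])
    v,u=np.where((Z>.045)&(Z<.26)&(X>-.05)&(X<.26)&(abs(Y)<.17))
    cv,cu=int(np.median(v)),int(np.median(u));W.append(cv2.resize(im[cv-100:cv+100,cu-100:cu+100,::-1],(400,400),interpolation=cv2.INTER_CUBIC))
cv2.imwrite('pics/v4.png',np.hstack(W))
E
```

```text
scene [0.5039 0.6419 0.0289] [0.5024 0.6347 0.0904] 60 [120.  63.  37.] TERRA
top [0.4915 0.6355 0.0232] [0.4922 0.6352 0.0901] 58 [118.  66.  41.] TERRA
t 54.35 case [-0.265  -0.0004  0.2999] world [0.4084 0.1362 0.2999] yaw [ 1.800e+02 -3.000e-02  1.779e+01] F [ 0.1 -0.4 -0.1] grip 0.0281 0.0
bar 1262 [-0.2637  0.005   0.2056] [-0.271 -0.079  0.201] [-0.236  0.078  0.214]
scene jar [ 0.1415 -0.0763  0.1068] 0.1117 120
scene jar [0.0525 0.0013 0.107 ] 0.1124 124
scene jar [ 0.135  -0.0002  0.1075] 0.1133 127
scene jar [0.053  0.0844 0.1072] 0.1112 129
scene jar [0.134  0.0857 0.1068] 0.1115 132
top jar [0.1331 0.0825 0.1073] 0.1118 111
top jar [0.052  0.0808 0.1075] 0.112 108
top jar [ 0.1339 -0.0037  0.1073] 0.1115 115
top jar [ 0.0513 -0.0022  0.1072] 0.111 112
top jar [ 0.1398 -0.0797  0.1072] 0.112 115
```

View pics/v4.png

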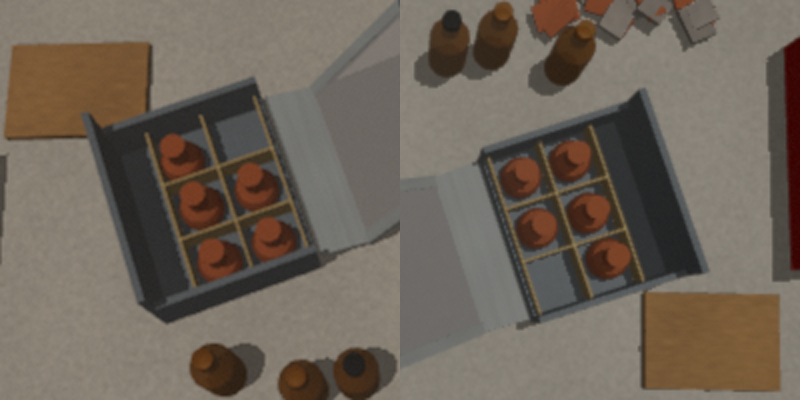

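>>> step_arm([
  {"dp": [0, 0.02, 0.7], "twist": 0},
  {"dp": [0, 0, 0.8], "twist": 0},
  {"dp": [0, 0, 0.7], "twist": 0},
  {"dp": [0, 0, 0.5], "twist": 0},
  {"dp": [0, 0, 0.27], "twist": 0},
  {"dp": [0, 0, 0], "twist": 0},
])

```text
time_s: 55.1
ee_pos: [0.4084, 0.1354, 0.1799]
eef_rot: [-3.141, 0.002, 0.31]
force: [0.5, -0.0, 0.3]
grip_width: 0.028
grip_force: 0.0
```

>>> step_arm([
  {"dp": [0, 0, 0], "twist": 0},
  {"dp": [0, 0, 0], "twist": 0},
  {"dp": [0, 0, 0], "twist": 0},
  {"dp": [0, 0, 0], "twist": 0},
], gripper=-1)

```text
time_s: 55.5
ee_pos: [0.409, 0.1364, 0.1818]
eef_rot: [-3.14, -0.002, 0.31]
force: [-3.3, 7.3, 4.2]
grip_width: 0.0113
grip_force: 15.0
```

```bash
python3 -c "
from h import *
o=where(); p=tocase(o['ee_pos'])+[.006,0,.019-.04]; a=np.degrees(np.arctan2(p[2],p[0])); print(np.hypot(p[0],p[2]),a)
t=np.radians(np.linspace(148.3,39.42,20)); x=.3055*np.cos(t)/.04; z=-.3055*np.sin(t)/.04
for k in range(19): print(k, round(x[k+1]-x[k],2), round(z[k+1]-z[k],2))
"
```

```text
t 55.5 case [-0.2651  0.0003  0.1818] world [0.409  0.1364 0.1818] yaw [-1.799e+02 -1.200e-01  1.774e+01] F [-3.3  7.3  4.2] grip 0.0113 15.0
0.30491577795028424 148.17539254982216
0 0.43 -0.63
1 0.49 -0.58
2 0.55 -0.53
3 0.6 -0.47
4 0.64 -0.41
5 0.68 -0.34
6 0.71 -0.27
7 0.74 -0.2
8 0.75 -0.13
9 0.76 -0.05
10 0.76 0.02
11 0.76 0.1
12 0.74 0.18
13 0.72 0.25
14 0.69 0.32
15 0.66 0.39
16 0.62 0.45
17 0.57 0.51
18 0.51 0.56
```

>>> step_arm([
  {"dp": [0, 0.21, -0.32], "twist": 0},
  {"dp": [0, 0.22, -0.31], "twist": 0},
  {"dp": [0, 0.49, -0.58], "twist": 0},
  {"dp": [0, 0.55, -0.53], "twist": 0},
  {"dp": [0, 0.6, -0.47], "twist": 0},
  {"dp": [0, 0.64, -0.41], "twist": 0},
  {"dp": [0, 0.68, -0.34], "twist": 0},
  {"dp": [0, 0.71, -0.27], "twist": 0},
  {"dp": [0, 0.74, -0.2], "twist": 0},
])

```text
time_s: 56.4
ee_pos: [0.4682, -0.0493, 0.3203]
eef_rot: [3.141, -0.004, 0.31]
force: [3.8, 5.6, 2.1]
grip_width: 0.0112
grip_force: 15.0
```

>>> step_arm([
  {"dp": [0, 0.75, -0.13], "twist": 0},
  {"dp": [0, 0.76, -0.05], "twist": 0},
  {"dp": [0, 0.76, 0.02], "twist": 0},
  {"dp": [0, 0.76, 0.1], "twist": 0},
  {"dp": [0, 0.74, 0.18], "twist": 0},
  {"dp": [0, 0.72, 0.25], "twist": 0},
  {"dp": [0, 0.69, 0.32], "twist": 0},
])

```text
time_s: 57.1
ee_pos: [0.5312, -0.2474, 0.2911]
eef_rot: [3.141, -0.001, 0.309]
force: [2.9, 3.9, 0.6]
grip_width: 0.0114
grip_force: 15.0
```

>>> step_arm([
  {"dp": [0, 0.33, 0.19], "twist": 0},
  {"dp": [0, 0.33, 0.2], "twist": 0},
  {"dp": [0, 0.31, 0.22], "twist": 0},
  {"dp": [0, 0.31, 0.23], "twist": 0},
  {"dp": [0, 0.29, 0.25], "twist": 0},
  {"dp": [0, 0.28, 0.26], "twist": 0},
  {"dp": [0, 0, 0], "twist": 0},
])

```text
time_s: 57.8
ee_pos: [0.5537, -0.3182, 0.2342]
eef_rot: [-3.142, 0.0, 0.309]
force: [2.8, -2.2, -2.3]
grip_width: 0.0115
grip_force: 15.0
```

```bash
python3 -c "
from h import *
o=where(); p=tocase(o['ee_pos'])+[.006,0,.019-.04]; a=np.degrees(np.arctan2(p[2],p[0])); print(np.hypot(p[0],p[2]),a)
"
```

```text
t 57.8 case [ 0.2121 -0.0005  0.2342] world [ 0.5537 -0.3182  0.2342] yaw [-1.800e+02  2.000e-02  1.769e+01] F [ 2.8 -2.2 -2.3] grip 0.0115 15.0
0.30494239917274146 44.34996318535798
```

Remaining ≈5°: step in small increments to the stop.

>>> step_arm([
  {"dp": [0, 0.17, 0.18], "twist": 0},
  {"dp": [0, 0.17, 0.18], "twist": 0},
  {"dp": [0, 0.11, 0.13], "twist": 0},
  {"dp": [0, 0, 0], "twist": 0},
  {"dp": [0, 0, 0], "twist": 0},
])

```text
time_s: 58.3
ee_pos: [0.5587, -0.334, 0.2161]
eef_rot: [-3.141, 0.001, 0.309]
force: [-0.4, -1.3, -3.5]
grip_width: 0.0118
grip_force: 15.0
```

>>> step_arm([
  {"dp": [0, 0.03, 0.04], "twist": 0},
  {"dp": [0, 0.03, 0.04], "twist": 0},
  {"dp": [0, 0, 0], "twist": 0},
  {"dp": [0, 0, 0], "twist": 0},
])

```text
time_s: 58.7
ee_pos: [0.5594, -0.336, 0.2136]
eef_rot: [-3.141, 0.0, 0.31]
force: [-4.7, 2.0, -0.4]
grip_width: 0.0116
grip_force: 15.0
```

```bash
python3 -c "
from h import *
o=where(); p=tocase(o['ee_pos'])+[.006,0,.019-.04]; a=np.degrees(np.arctan2(p[2],p[0])); print(np.hypot(p[0],p[2]),a)
"
```

```text
t 58.7 case [ 0.2307 -0.0006  0.2136] world [ 0.5594 -0.336   0.2136] yaw [-1.7998e+02  2.0000e-02  1.7730e+01] F [-4.7  2.  -0.4] grip 0.0116 15.0
0.30518574975050716 39.142651668625625
```

>>> step_arm([
  {"dp": [0, 0.03, 0.04], "twist": 0},
  {"dp": [0, 0.02, 0.03], "twist": 0},
  {"dp": [0, 0, 0], "twist": 0},
  {"dp": [0, 0, 0], "twist": 0},
])

```text
time_s: 59.1
ee_pos: [0.5602, -0.3359, 0.2128]
eef_rot: [-3.139, -0.001, 0.311]
force: [-11.7, 19.3, 16.9]
grip_width: 0.0114
grip_force: 15.0
```

```bash
python3 -c "
from h import *
o=where(); p=tocase(o['ee_pos'])+[.006,0,.019-.04]; a=np.degrees(np.arctan2(p[2],p[0])); print(np.hypot(p[0],p[2]),a)
"
```

```text
t 59.1 case [2.309e-01 2.000e-04 2.128e-01] world [ 0.5602 -0.3359  0.2128] yaw [-1.7986e+02 -6.0000e-02  1.7810e+01] F [-11.7  19.3  16.9] grip 0.0114 15.0
0.3048376753830936 38.999361806138985
```

At the stop (force rose to ~28 N). Release and retreat.

>>> step_arm([
  {"dp": [0, -0.02, -0.02], "twist": 0},
  {"dp": [0, 0, 0], "twist": 0},
  {"dp": [0, 0, 0], "twist": 0},
  {"dp": [0, 0, 0], "twist": 0},
], gripper=-0.3)

```text
time_s: 59.5
ee_pos: [0.56, -0.3376, 0.2113]
eef_rot: [3.141, -0.0, 0.309]
force: [0.2, -0.3, -0.3]
grip_width: 0.0328
grip_force: 0.0
```

>>> step_arm([
  {"dp": [0, 0, -0.3], "twist": 0},
  {"dp": [0, 0, -0.8], "twist": 0},
  {"dp": [0, 0, -1], "twist": 0},
  {"dp": [0, 0, -1], "twist": 0},
  {"dp": [-1, 0, 0], "twist": 0},
  {"dp": [-1, 0, 0], "twist": 0},
  {"dp": [-1, 0, 0], "twist": 0},
  {"dp": [-1, 0, 0], "twist": 0},
  {"dp": [-1, 0, 0], "twist": 0},
  {"dp": [-0.5, 0, 0], "twist": 0},
  {"dp": [0, 0, 0], "twist": 0},
])

```text
time_s: 60.6
ee_pos: [0.3486, -0.4052, 0.3369]
eef_rot: [3.14, -0.0, 0.307]
force: [0.8, -0.5, -0.1]
grip_width: 0.0331
grip_force: 0.0
```

```bash
python3 - <<'E'
from h import *
o=where()
W=[]
for n in('scene','top'):
    im,d=shot(n);C=tocase(cloud(n,d));X,Y,Z=np.moveaxis(C,-1,0)
    m=(im.max(-1)<60)&(Z>.215)&(Z<.26)&(X>.15)&(X<.28)&(abs(Y)<.1);q=C[m];print(n,'bar',len(q),np.median(q,0).round(4))
    s=(abs(Y)<.06)&(X>.05)&(X<.19)&(Z<.2)&(Z>.1);print('slope deg',np.degrees(np.arctan(np.polyfit(X[s],Z[s],1)[0])).round(2))
    W.append(im[90:310,90:470,::-1])
cv2.imwrite('pics/v5.png',cv2.resize(np.vstack(W),None,fx=1.35,fy=1.35))
E
```

```text
t 60.6 case [ 0.2323 -0.2224  0.3369] world [ 0.3486 -0.4052  0.3369] yaw [ 1.799e+02 -2.000e-02  1.757e+01] F [ 0.8 -0.5 -0.1] grip 0.0331 0.0
scene bar 243 [0.2301 0.0019 0.2395]
slope deg 16.72
top bar 217 [ 0.228  -0.0018  0.2393]
slope deg 16.76
```

View pics/v5.png

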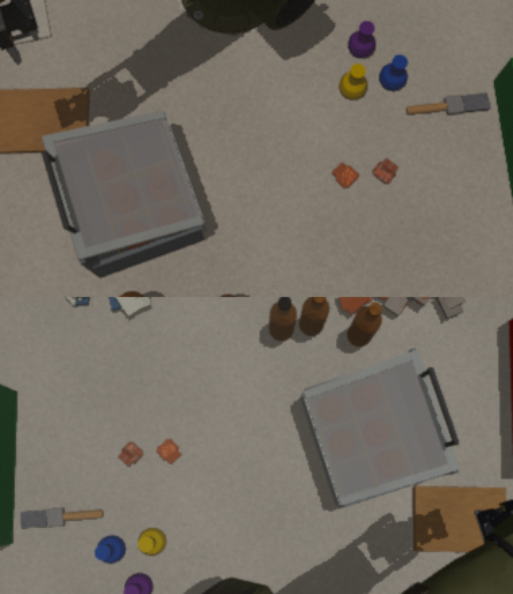

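Bonnet is closed over five juglets; the bystanders and coloured look-alikes are where they were.

```bash
python3 -c "
from station import ctrl
print(ctrl.hand_in())"
```

```text
the job is handed in; nothing more can be done
None
```

I opened the bonnet to its stop, stood all five terracotta juglets upright in cells of their own, closed the bonnet to its stop again, and handed the job in at about 60 s, though one juglet was found about 8 mm off where I set it (still upright in its cell).

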